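Put the washed produce away in the bolted bin with its lid on the stay

TASK

Put all the washed lemons and garlic bulbs from the drying rack over the sink away in the green produce bin. Draw the bolt on its wooden lid right back, tip the lid right back, swing the stay up and ease the lid down onto it, and do not reach into the bin unless the lid is resting on its stay; when everything is inside, tip the lid back again, fold the stay down flat, close the lid and shoot the bolt fully home, so the cat stays out. Leave the timer, jug, cup and honey jar where they are.

Things in the scene. Friction and masses are not known exactly. Their poses are not given: they have to be found in the camera images.
- produce_bin: fixed sage-green box with a hinged wooden lid, 215 deep (x) x 250 wide (y) mm, rim 85 mm up; walls 10 mm, inner floor 12 mm up, inside 195 x 230 mm. Origin: centre of the underside, z up, front (lid handle) at its -x towards the robot, y to its left; hinge along x = +107.5. Dark steel keeper on the left wall (x -42, y 129 to 141, to z 121); stay outside the right wall (y -139)
- bin_lid (a joint): lid angle, rad: 0 shut, 1.57 upright, 1.62 its stop. Wooden, 220 x 250 x 12 mm, 0.5 kg, turns about the bin's y at lid_hinge. Soft-close damper (0.8 N m s/rad): let go, it sinks slowly shut; leaning at its stop (over 1.57) it stays. On the stay it reads about 1.36: a 10 mm pin on its right edge, 90 mm from the hinge, sits in the stay's notch. Shut, the pin lies over the folded stay and blocks it
- lid_hinge (a point): middle of the lid's hinge axis (x +107.5, z 85 mm in the bin's frame); axes turn with the lid: y along the hinge, -x from the hinge towards the handle, z out of the lid's top
- lid_handle (a point): middle of the lid's handle, a round dark steel bar 10 mm thick, 100 mm long along y, on two struts (y = +-45 mm) 40 mm in front of the lid's front edge, level with it; 260 mm from the hinge axis. The bar may turn between the fingers as the lid swings
- lid_bolt (a joint): how far the bolt on the lid is shot, m: 0 drawn right back, 0.040 fully home in the keeper. Slides along the bin's y (+, left, is home), stays where it is left, needs about 2 N. With the bolt in the keeper the lid cannot rise
- bolt_knob (a point): grip of the bolt: round dark knob 15 mm thick standing out of the lid's top; this point is on its axis, 40 mm above the lid's top face and 13 mm below the knob's end; the top 22 mm has the full thickness. The bolt's guides in line with it on either side (30 mm away or more with the bolt home) are 21 mm high above the lid
- lid_stay (a joint): stay angle, rad: 0 folded flat forward along the bin's right wall, 1.57 upright, 2.09 its stop, leaning back. Steel flat bar 7 mm thick, 141 mm long, turns about the bin's y at stay_pivot; falls to whichever side of upright it is on. Its notch (rear side, 108 mm from the pivot) catches the lid's pin when the lid comes forward from beyond 1.5 with the stay at its stop; then it reads about 1.98
- stay_peg (a point): finger peg of the stay: round dark steel bar 12 mm thick along the bin's y, sticking out 50 mm to the right of the stay, 88 mm from the pivot; this point is on its axis, 30 mm out from the stay. It may turn between the fingers as the stay swings
- stay_pivot (a point): point on the stay's pivot axis level with stay_peg (49.5 mm behind the bin's centre, 71 mm above the worktop)
- sink_rack: fixed roll-up drying rack lying across the sink, 414 mm long (x) by 392 mm wide (y): steel rods along x, 8 mm thick and 26 mm apart, tops 8 mm above the worktop; at its ends (x = +-201 mm) a wire rail, its top 34 mm up, along y. Origin at the centre of its underside. (Above the back of the worktop runs a wall shelf: its front edge at world x = 0.74, its underside at z = 0.63)
- lemon_1_mid (a point): a yellow lemon, 78 mm long, 55 mm wide and 56 mm high, lying on its side; this point is its centre, 28 mm up; its x axis runs along the lemon's length (tip to tip) and stays level, though it may have rolled about that axis; absent in some starts (None)
- lemon_2_mid (a point): a yellow lemon, 75 mm long, 58 mm wide and 59 mm high, lying on its side; this point is its centre, 29.5 mm up; its x axis runs along the lemon's length (tip to tip) and stays level, though it may have rolled about that axis; absent in some starts (None)
- garlic_1_mid (a point): a whitish pink garlic bulb, 50 mm across and 52 mm high, standing stalk up; this point is its centre, 26 mm up, z towards the stalk; absent in some starts (None)
- garlic_2_mid (a point): a whitish pink garlic bulb, 50 mm across and 52 mm high, standing stalk up; this point is its centre, 26 mm up, z towards the stalk; absent in some starts (None)
- garlic_3_mid (a point): a whitish pink garlic bulb, 50 mm across and 52 mm high, standing stalk up; this point is its centre, 26 mm up, z towards the stalk; absent in some starts (None)
- kitchen_timer: round kitchen timer, green below and cream above, 61 mm across, 48 mm high; origin at its foot; leave it alone
- cream_jug: small pale grey jug, 72 x 98 x 88 mm; origin at its foot; leave it alone
- flower_cup: white cup with flowers, 90 x 116 x 64 mm; origin at its foot; leave it alone
- honey_jar: glass honey jar, 71 mm across, 110 mm high; origin at its foot; leave it alone

How it is judged:
By the outcome, as a careful person would: the job done as asked, in the order asked, and still so for the second after the job is handed in, with the robot touching nothing.
Of lemon_1, lemon_2, garlic_3, garlic_1, garlic_2 only 2 to 4 are there at a start; the rules pass over those that are not, and their reading is None.
At some moment in a run one of garlic_3, garlic_1, garlic_2 may be knocked a few centimetres aside while the robot is not near it.
Once in a run the grip may slacken for a moment while it holds something.
It also fails if it takes over 210 s, if anything falls off the work surface, if the arm or the gripper's body presses on something with over 40 N, if the wrist force passes 120 N, or if a joint passes its speed limit or range.

ROBOT

A 7-joint arm with a two-finger parallel gripper is mounted at the origin on a cart in front of the work surface, level with it; the furniture and walls round the work are solid. World frame = base frame: x ahead of the robot, y to its left, z up, the work surface at z = 0. Lengths are in m, angles in rad, forces in N, time in s.
With the tool pointing down it reaches from about 0.425 to 0.875 m from the base axis. Payload 4.7 kg.
Tool frame: the origin (TCP) lies on the centre line of the jaws, within the pads' length; the fingertips stand ahead of it and the grasp point (between the pads) lies 2 mm behind it (nose_length is the z of the fingertips in the tool frame, in m); z points along the fingers, y is the line along which they close (so a half turn about z gives the same grasp; the last joint's range is limited). The gripper opens to 87 mm and grips with 3 to 60 N. Pads are 19 mm wide; open, the fingers measure 117 mm over their backs; the gripper's body (75 mm by 190 mm) begins 51 mm behind the grasp point.
Start: joints at [-1.289, 0.321, -0.07, 1.45, 0.023, 1.371, -0.057], TCP at [0.172, 0.627, 0.24] pointing down, gripper open.
Joint ranges: [-2.86, 2.86], [-0.3, 2.09], [-1.38, 1.24], [0.06, 2.45], [-1.56, 4.7], [0.09, 2.05], [-2.69, 2.69]. Speed limits (rad/s): [2.57, 2.57, 3.14, 3.14, 3.14, 3.14, 3.14].

INTERFACE

Orientations are given as a rotation vector (axis times angle).
In Python, from bench import * gives the robot as it stands.
- The arm moves only by the tool send_rows, never from a script. Its arguments are lists of equal length, an entry for each row: "xyz": the shift along the tool's x, y, z in mm, a list of three; "dr": the turn, a rotation vector about the tool's x, y, z in rad, a list of three. A call has exactly 10 rows; each row is the pose to reach, as a shift and turn from the pose commanded when the call began, along the tool's axes at that moment; what a row does not reach only later rows make up. A row lasts 1/12 s, in which the tool goes at most 41.7 mm and 7.16 degrees, less where a joint would pass 70% of its speed; a pose out of reach is approached as far as the arm can. A call with a gripper value outside its range is refused whole. "jaw" is the finger opening in mm, from 0 to 87, set as the call begins (left out, the last holds). The fingers move at their own pace and stop on an object; "grip_force" is the grip in N (left out, the last holds). Time passes only in rows, so rows that repeat a pose let the fingers close, or fill a call up. It gives the time, the measured TCP pose, the force, the opening and the grip force at its end, in the units of the state.
- get_state(): the state, without advancing time (a new reading comes with each control period).
- get_image(name): name is "side" or "top" or "wrist"; returns the picture (420x560x3 uint8, red, green, blue); there is no depth.
- calibration(name): a dict with "vfov" (degrees; the focal length in pixels is half the picture's height over the tangent of half this angle, whatever the lens; pixels are square), "cx", "cy" (the principal point, pixels), "k1" (the pictures are not rectified: a ray, as slopes to the right and down, at radius r is drawn at 1 + k1 r^2 times it, then the intrinsics apply), "rvec" (rotation vector, rad) and "tvec" (3), from world to camera coordinates, as OpenCV has them; the wrist camera has in their place "hand_eye" (4x4, takes a point from camera to tool coordinates, whose origin is the TCP and whose axes are the flange's). Camera axes: x right, y down, z forward; pixel columns grow to the right and rows downward; lengths in m; the calibration is good to about 2 mm. A picture is of the moment at which its call begins: read the wrist's pose just before it. calibration takes no time and is no camera call.
- close_job(): hands the job in; it is judged then, once.
The state is a dict: "time": time; "joint_positions": joint angles; "qd": joint speeds; "joint_torque": joint torques, N m; "position": TCP position; "tool_rot": TCP orientation; "ft_force": force on the tool from outside, world axes, zero at the start; "torque": the same for the moment, N m; "grip_width": opening from 0.0 (shut) to 1.0 (fully open); "grip_force": force on a finger pad.
Only numpy, scipy, OpenCV 4.12 (cv2) and the standard library are available. Lean on these libraries where they do the work, as an engineer would, in place of code of your own. Each camera call takes 0.05 s, during which the arm holds its last target. There are 200 camera calls.

## Working session

There is one attempt and no reset: what is moved stays moved. The work goes in short steps, Python scripts to look and compute and a tool call to move; the robot and the scene stay as the last step left them, time stands still between calls to the robot, and variables do not carry over. Pictures are saved under pics/ and viewed, at most 14 in all, crops included, and the job is handed in when it is done.

Besides the shell and the picture viewer there is one more tool, called as name(argument=value, ...) on one line, values as JSON. send_rows: Moves the arm, as the interface text tells. Its arguments: {"type":"object","properties":{"xyz":{"type":"array"},"dr":{"type":"array"},"jaw":{"type":"number"},"grip_force":{"type":"number"}},"required":["xyz","dr"]}

```bash
ls; mkdir -p pics; cat > h.py <<'E'
from bench import *
import numpy as np, cv2
from scipy.spatial.transform import Rotation as R
def K(c):
    f=210/np.tan(np.radians(c["vfov"])/2); return f,c["cx"],c["cy"],c["k1"]
def cam(name,st=None):
    c=calibration(name)
    if name=="wrist":
        st=st or get_state(); H=np.array(c["hand_eye"]); Rt=R.from_rotvec(st["tool_rot"]).as_matrix()
        return c,Rt@H[:3,:3],Rt@H[:3,3]+np.array(st["position"])
    Rm=R.from_rotvec(c["rvec"]).as_matrix(); return c,Rm.T,-Rm.T@np.array(c["tvec"])
def ray(C,u,v):
    c,Rm,o=C; f,cx,cy,k=K(c); d=np.array([(u-cx)/f,(v-cy)/f]); s=d.copy()
    for _ in range(20): s=d/(1+k*(s@s))
    return o,Rm@np.array([s[0],s[1],1.])
def onz(C,u,v,z):
    o,d=ray(C,u,v); return o+d*(z-o[2])/d[2]
def proj(C,p):
    c,Rm,o=C; f,cx,cy,k=K(c); q=Rm.T@(np.array(p)-o); s=q[:2]/q[2]; s=s*(1+k*(s@s)); return s*f+[cx,cy]
def tri(C1,p1,C2,p2):
    o1,d1=ray(C1,*p1);o2,d2=ray(C2,*p2); A=np.stack([d1,-d2],1); t=np.linalg.lstsq(A,o2-o1,rcond=None)[0]
    a=o1+d1*t[0];b=o2+d2*t[1]; return (a+b)/2,np.linalg.norm(a-b)
def save(n,im): cv2.imwrite(f"pics/{n}.png",im[...,::-1])
E
python3 - <<'E'
from h import *
st=get_state(); print({k:np.round(v,3) for k,v in st.items()})
for n in("side","top"): 
    im=get_image(n); save(n+"0",im); c,Rm,o=cam(n); print(n,o.round(3),c["vfov"])
E
python3 -c "import bench;print([x for x in dir(bench) if x[0]!='_'])"
```

```text
pics
{'time': np.float64(0.0), 'joint_positions': array([-1.289,  0.322, -0.07 ,  1.452,  0.023,  1.371, -0.057]), 'qd': array([ 0.   ,  0.002,  0.001, -0.003, -0.002,  0.003,  0.   ]), 'joint_torque': array([ 1.0000e-03, -4.9127e+01, -4.0400e-01, -3.1254e+01, -6.4000e-02,
        4.3000e-02,  0.0000e+00]), 'position': array([0.172, 0.626, 0.238]), 'tool_rot': array([-4.190e-01, -3.113e+00,  3.000e-03]), 'ft_force': array([ 0.403, -0.226,  0.643]), 'torque': array([ 0.011, -0.02 ,  0.041]), 'grip_force': np.float64(0.0), 'grip_width': np.float64(0.998)}
side [-0.795 -0.11   1.309] 46.886282021642444
top [ 0.088 -0.274  1.475] 46.125129514124154
['MotionError', 'calibration', 'close_job', 'get_image', 'get_state', 'nose_length']
```

View pics/top0.png

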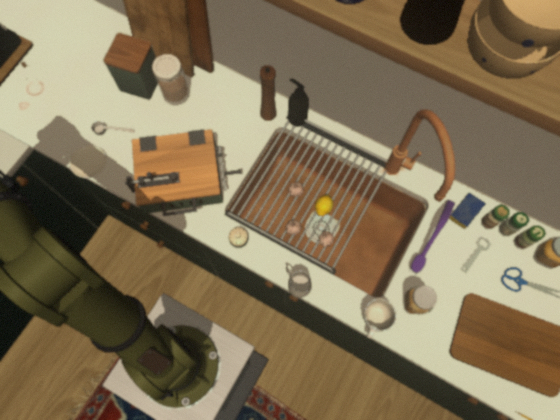

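View pics/side0.png

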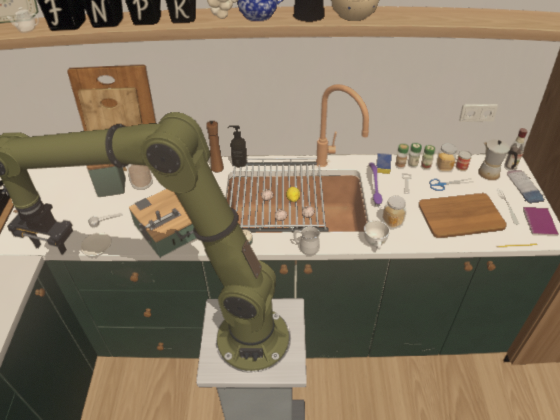

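The pictures show the bin on the left (top ~(178,170)), with the bolt at about (157,180) and the stay peg on the right at about (232,172). The lemon is at (324,205) and three garlic bulbs at (295,189), (294,228) and (327,240). I'll zoom in.

```bash
python3 - <<'E'
from h import *
t=cv2.imread("pics/top0.png");
a=cv2.resize(t[115:225,115:250],None,fx=5.9,fy=5.4,interpolation=cv2.INTER_CUBIC)
save("bint",a[...,::-1]);print(a.shape)
C=cam("top");S=cam("side")
for n,u,v in (("L",(324,205),(293,194)),("ga",(295,189),(267,196)),("gb",(294,228),(281,215)),("gc",(327,240),(308,212))):
    print(n,onz(C,*u,.035).round(3),onz(S,*v,.035).round(3),tri(C,u,S,v))
E
```

```text
(594, 796, 3)
L [ 0.622 -0.134  0.035] [ 0.618 -0.133  0.035] (array([ 0.62376394, -0.13353069,  0.02952271]), np.float64(0.00028004690676993843))
ga [ 0.624 -0.03   0.035] [ 0.608 -0.031  0.035] (array([ 0.63104488, -0.02819409,  0.01449539]), np.float64(0.0038519178721358443))
gb [ 0.51  -0.09   0.035] [ 0.501 -0.086  0.035] (array([ 0.51385042, -0.08704877,  0.02190226]), np.float64(0.0019235097198437555))
gc [ 0.526 -0.195  0.035] [ 0.515 -0.188  0.035] (array([ 0.53161516, -0.19184901,  0.01857413]), np.float64(0.005353296865132951))
```

View pics/bint.png

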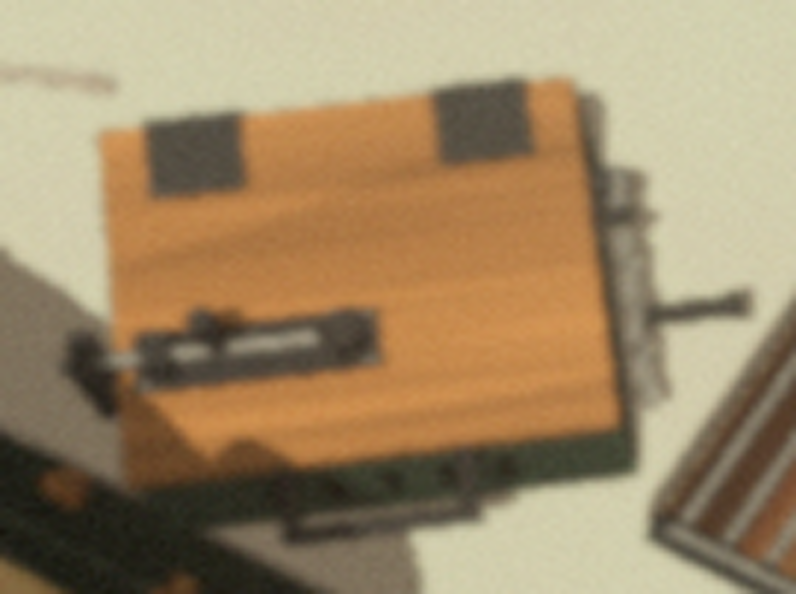

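The lid is seen clearly: its corners in the crop are (102,133), (577,80), (620,430) and (128,488). The knob top is at about (208,322), the stay peg runs (650,312) to (745,302), and the handle spans (288,532) to (478,510).

```bash
python3 - <<'E'
from h import *
C=cam("top");S=cam("side")
P=[(102,133),(577,80),(620,430),(128,488)]
W=np.array([onz(C,115+x/5.9,115+y/5.4,.097) for x,y in P]); print(W.round(4))
B=np.array([[.1075,.125],[.1075,-.125],[-.1125,-.125],[-.1125,.125]])
A=W[:,:2]; bc=B.mean(0);H=(B-bc).T@(A-A.mean(0)); th=np.arctan2(H[0,1]-H[1,0],H[0,0]+H[1,1])
c,s=np.cos(th),np.sin(th);Rm=np.array([[c,-s],[s,c]]);o=A.mean(0)-Rm@bc
print("yaw",np.degrees(th),th,"o",o); print(((B@Rm.T+o)-A).round(4))
def loc(p): return Rm.T@(np.array(p)[:2]-o)
print("knob",loc(onz(C,115+208/5.9,115+322/5.4,.15)))
print("peg end",loc(onz(C,115+745/5.9,115+302/5.4,.071)),"pegbase",loc(onz(C,115+650/5.9,115+312/5.4,.071)))
print("handle",[loc(onz(C,115+x/5.9,115+y/5.4,.091)) for x,y in((288,532),(478,510))])
# side-view check: project lid corners
for b in B: print(proj(S,[*(Rm@b+o),.097]).round(1))
print(nose_length)
def w(x,y,z): return np.array([*(Rm@[x,y]+o),z])
np.savez("bin.npz",R=Rm,o=o,th=th)
E
```

```text
[[0.4942 0.4762 0.097 ]
 [0.6472 0.2799 0.097 ]
 [0.4735 0.1457 0.097 ]
 [0.3224 0.3409 0.097 ]]
yaw 37.88634782291382 0.6612415110656317 o [0.48630158 0.31222554]
[[ 0.0002  0.0007]
 [ 0.0007 -0.0003]
 [ 0.0007 -0.0012]
 [-0.0016  0.0009]]
knob [-0.04348649  0.06640991]
peg end [-0.03249293 -0.19511215] pegbase [-0.03171395 -0.14506093]
handle [array([-0.14624928,  0.04756653]), array([-0.14688123, -0.04748423])]
[129.3 205.8]
[187.4 178.3]
[217.3 208.6]
[156.1 240.1]
0.017
```

```bash
cat >> h.py <<'E'
import os
b=np.load("bin.npz"); BR,BO,TH=b["R"],b["o"],float(b["th"])
def w(x,y,z): return np.array([*(BR@[x,y]+BO),z])
def loc(p): return np.array([*(BR.T@(np.array(p)[:2]-BO)),p[2]])
def down(a): # tool down, tool y at world angle a
    y=np.array([np.cos(a),np.sin(a),0]);z=np.array([0,0,-1.]);return np.stack([np.cross(y,z),y,z],1)
def go(p,a=TH):
    st=get_state();T=R.from_rotvec(st["tool_rot"]).as_matrix()
    print("t",round(float(st["time"]),2),"bin",(loc(st["position"])*1000).round(1),"shift mm",(T.T@(np.array(p)-st["position"])*1000).round(1),"turn",R.from_matrix(T.T@down(a)).as_rotvec().round(3),"F",np.round(st["ft_force"],1),"grip",round(float(st["grip_width"]*87),1),round(float(st["grip_force"]),1))
E
python3 - <<'E'
from h import *
print(np.round(calibration("wrist")["hand_eye"],3),calibration("wrist")["vfov"]); go(w(-.043,.066,.24))
E
```

```text
[[ 0.    -0.958 -0.285  0.077]
 [ 1.     0.     0.001 -0.   ]
 [-0.001 -0.285  0.958 -0.144]
 [ 0.     0.     0.     1.   ]] 67.59625901926785
t 0.1 bin [-55.2 441.  238.5] shift mm [-307.7 -214.7   -1. ] turn [-0.002  0.001  0.642] F [ 0.7 -0.  -0.5] grip 87.0 0.0
```

send_rows(xyz=[[-31,-21,0],[-62,-43,0],[-92,-64,0],[-123,-86,0],[-154,-107,0],[-185,-129,0],[-215,-150,0],[-246,-172,0],[-277,-193,0],[-308,-215,0]], dr=[[0,0,0.064],[0,0,0.128],[0,0,0.193],[0,0,0.257],[0,0,0.321],[0,0,0.385],[0,0,0.449],[0,0,0.514],[0,0,0.578],[0,0,0.642]], jaw=45)

```text
time: 0.93
position: [0.4128, 0.3363, 0.2393]
tool_rot: [-1.384, -2.82, 0.0]
ft_force: [-0.1, 0.6, -0.1]
grip_width: 0.523
grip_force: 0.0
```

```bash
python3 - <<'E'
from h import *
go(w(-.043,.066,.24))
C=cam("wrist");im=get_image("wrist");save("w1",im);print(proj(C,w(-.043,.066,.15)),proj(C,w(-.1525,0,.091)))
go(w(-.043,.066,.138))
E
```

```text
t 0.93 bin [-43.2  64.1 239.3] shift mm [ 1.9  0.2 -0.7] turn [-0.    -0.    -0.003] F [-0.1  0.6 -0.1] grip 45.5 0.0
[283.41135224 217.08434231] [176.52677802 261.28685592]
t 0.98 bin [-43.1  53.6 239.6] shift mm [ 1.300e+01 -1.000e-01  1.015e+02] turn [ 0.     0.006 -0.018] F [ 4.3 -5.8  0.7] grip 44.7 0.0
```

View pics/w1.png

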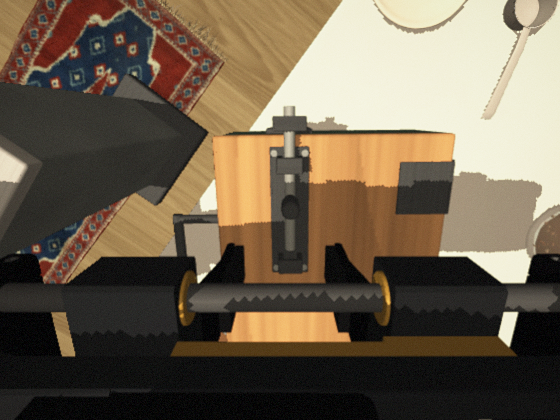

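The wrist view shows the bolt home in the keeper, with the knob end at (290,205) and the handle bar at column ~178. The arm was still moving, so I'll settle and measure again.

send_rows(xyz=[[0,0,0],[0,0,0],[0,0,0],[0,0,0],[0,0,0],[0,0,0],[0,0,0],[0,0,0],[0,0,0],[0,0,0]], dr=[[0,0,0],[0,0,0],[0,0,0],[0,0,0],[0,0,0],[0,0,0],[0,0,0],[0,0,0],[0,0,0],[0,0,0]])

```text
time: 1.82
position: [0.4121, 0.338, 0.2396]
tool_rot: [1.38, 2.822, 0.0]
ft_force: [-1.0, -0.8, 0.2]
grip_width: 0.52
grip_force: 0.0
```

```bash
python3 - <<'E'
from h import *
go(w(-.043,.066,.138))
C=cam("wrist");im=get_image("wrist")
g=im.astype(int).max(2); print(proj(C,w(-.043,.066,.15)))
u,v=[int(x) for x in proj(C,w(-.043,.066,.15))]
save("w2",cv2.resize(im[110:260,150:470],None,fx=2.5,fy=2.5))
for z,p in ((.097,(.1075,.125)),(.097,(-.1125,.125))): print(proj(C,w(*p,z)).round(1))
E
```

```text
t 1.82 bin [-42.7  65.9 239.6] shift mm [ 1.000e-01 -3.000e-01  1.016e+02] turn [ 0.  0. -0.] F [-1.  -0.8  0.2] grip 45.2 0.0
[282.73485648 219.11430996]
[451.3 137.8]
[204.9 137.7]
```

View pics/w2.png

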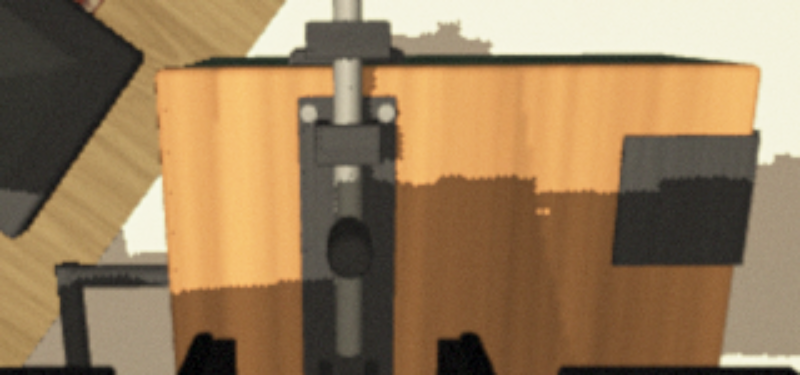

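The crop shows the lid's left corners at full-image pixels (214,137) and (453,136), and the knob centre at about (290,208). I'll check this against the top view.

```bash
python3 - <<'E'
from h import *
T=cam("top");S=cam("side");C=cam("wrist")
print(C[0]["cx"],C[0]["cy"],C[0]["k1"],C[2])
tp=lambda x,y:(115+x/5.9,115+y/5.4)
for n,a,b_ in (("FL",(128,488),(214,137)),("BL",(102,133),(453,136)),("knob",(208,322),(290,207))):
    p,e=tri(T,tp(*a),C,b_); print(n,loc(p).round(4),e); print(loc(onz(C,*b_,.097)).round(4),loc(onz(C,*b_,.15)).round(4))
    print(" side",proj(S,p).round(1))
s=cv2.imread("pics/side0.png"); cv2.imwrite("pics/s0c.png",cv2.resize(s[165:265,115:235],None,fx=6,fy=6,interpolation=cv2.INTER_CUBIC))
E
```

```text
284.1791390783186 210.0840354413589 -0.0028094475917379955 [0.36538761 0.39890711 0.38362284]
FL [-0.107   0.1255  0.086 ] 0.0012325609230311467
[-0.1044  0.1256  0.097 ] [-0.0929  0.1287  0.15  ]
 side [155.9 241.4]
BL [0.1115 0.1262 0.0903] 0.0013788479691316331
[0.1088 0.1265 0.097 ] [0.0809 0.1295 0.15  ]
 side [129.  206.6]
knob [-0.0364  0.0705  0.1335] 0.0017746669350030507
[-0.0363  0.0607  0.097 ] [-0.0374  0.0758  0.15  ]
 side [158.  213.5]
```

View pics/s0c.png

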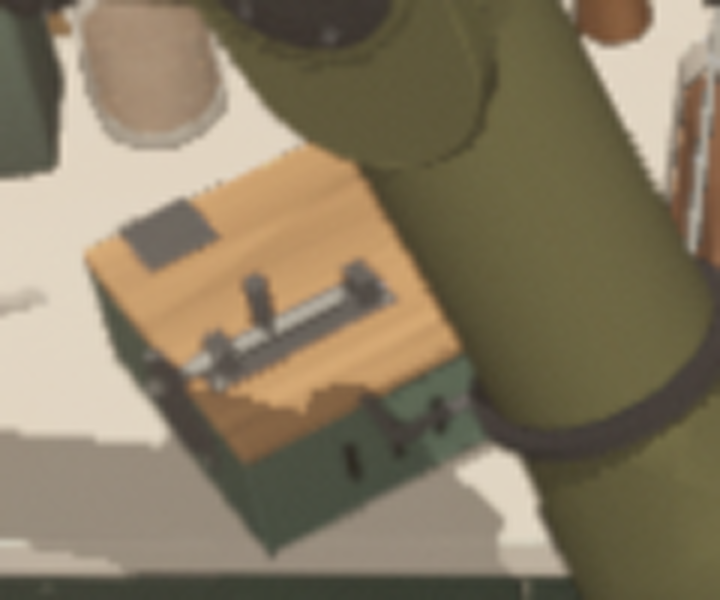

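```bash
python3 - <<'E'
from h import *
T=cam("top");S=cam("side");C=cam("wrist")
tp=lambda x,y:(115+x/5.9,115+y/5.4); sp=lambda x,y:(115+x/6,165+y/6)
for n,a,s,b_ in (("FL",(128,488),(245,460),(214,137)),("BL",(102,133),(88,260),(453,136)),("knobtop",(206,318),(257,278),(290,206)),("FR",(620,430),(465,355),None),("guideR",(350,320),(362,268),None)):
    print(n,"TS",loc(tri(T,tp(*a),S,sp(*s))[0]).round(4),"SW",b_ and loc(tri(S,sp(*s),C,b_)[0]).round(4))
    if b_:
        M=np.zeros((3,3));v=np.zeros(3)
        for o,d in (ray(T,*tp(*a)),ray(S,*sp(*s)),ray(C,*b_)):
            d=d/np.linalg.norm(d);P=np.eye(3)-np.outer(d,d);k=1 if o[2]>1 else 6;M+=k*P;v+=k*P@o
        print(loc(np.linalg.solve(M,v)).round(4))
E
```

```text
FL TS [-0.107   0.1261  0.085 ] SW [-0.1069  0.1254  0.0847]
[-0.107   0.1252  0.0852]
BL TS [0.114  0.1268 0.0813] SW [0.121  0.1243 0.0732]
[0.1175 0.1258 0.0794]
knobtop TS [-0.0375  0.069   0.1437] SW [-0.0373  0.072   0.1435]
[-0.0369  0.0726  0.1403]
FR TS [-0.0309 -0.0872 -0.0369] SW None
guideR TS [-0.0335  0.0038  0.11  ] SW None
```

```bash
python3 - <<'E'
from h import *
np.savez("bin.npz",R=BR,o=BO+BR@[.004,.001],th=TH)
E
python3 - <<'E'
from h import *
go(w(-.042,.068,.133))
E
```

```text
t 1.87 bin [-46.7  64.9 239.6] shift mm [  3.1   4.7 106.6] turn [ 0.  0. -0.] F [ 0.8 -0.4  0.1] grip 44.7 0.0
```

send_rows(xyz=[[3,5,12],[3,5,25],[3,5,38],[3,5,51],[3,5,64],[3,5,77],[3,5,90],[3,5,100],[3,5,106],[3,5,106]], dr=[[0,0,0],[0,0,0],[0,0,0],[0,0,0],[0,0,0],[0,0,0],[0,0,0],[0,0,0],[0,0,0],[0,0,0]])

```text
time: 2.7
position: [0.4135, 0.3428, 0.1317]
tool_rot: [-1.38, -2.821, 0.004]
ft_force: [-0.1, -0.0, 0.4]
grip_width: 0.516
grip_force: 0.0
```

send_rows(xyz=[[0,0,0],[0,0,0],[0,0,0],[0,0,0],[0,0,0],[0,0,0],[0,0,0],[0,0,0],[0,0,0],[0,0,0]], dr=[[0,0,0],[0,0,0],[0,0,0],[0,0,0],[0,0,0],[0,0,0],[0,0,0],[0,0,0],[0,0,0],[0,0,0]], jaw=5, grip_force=15)

```text
time: 3.53
position: [0.4138, 0.3431, 0.1339]
tool_rot: [-1.38, -2.822, 0.002]
ft_force: [-2.5, -3.2, 5.9]
grip_width: 0.165
grip_force: 15.0
```

send_rows(xyz=[[-5,0,0],[-10,0,0],[-16,0,0],[-22,0,0],[-28,0,0],[-34,0,0],[-39,0,0],[-42,0,0],[-44,0,0],[-44,0,0]], dr=[[0,0,0],[0,0,0],[0,0,0],[0,0,0],[0,0,0],[0,0,0],[0,0,0],[0,0,0],[0,0,0],[0,0,0]])

```text
time: 4.37
position: [0.4382, 0.3122, 0.1339]
tool_rot: [-1.374, -2.818, -0.003]
ft_force: [-8.7, 4.6, 5.2]
grip_width: 0.164
grip_force: 15.0
```

```bash
python3 - <<'E'
from h import *
go(w(-.1525,0,.15))
E
```

```text
t 4.37 bin [-42.   28.6 133.9] shift mm [ -28.2 -110.6  -16.2] turn [-0.001 -0.006  0.002] F [-8.7  4.6  5.2] grip 14.3 15.0
```

send_rows(xyz=[[2,0,0],[2,0,0],[2,0,0],[2,0,-10],[2,0,-25],[0,0,-40],[-5,-15,-50],[-12,-45,-50],[-20,-80,-50],[-28,-111,-50]], dr=[[0,0,0],[0,0,0],[0,0,0],[0,0,0],[0,0,0],[0,0,0],[0,0,0],[0,0,0],[0,0,0],[0,0,0]], jaw=36)

```text
time: 5.2
position: [0.3705, 0.217, 0.1842]
tool_rot: [1.381, 2.821, 0.001]
ft_force: [-0.6, -0.0, -0.9]
grip_width: 0.414
grip_force: 0.0
```

send_rows(xyz=[[0,0,0],[0,0,0],[0,0,0],[0,0,0],[0,0,0],[0,0,0],[0,0,0],[0,0,0],[0,0,0],[0,0,0]], dr=[[0,0,0],[0,0,0],[0,0,0],[0,0,0],[0,0,0],[0,0,0],[0,0,0],[0,0,0],[0,0,0],[0,0,0]])

```text
time: 6.03
position: [0.3709, 0.2185, 0.1835]
tool_rot: [1.38, 2.822, -0.0]
ft_force: [0.6, 0.9, 0.3]
grip_width: 0.415
grip_force: 0.0
```

```bash
python3 - <<'E'
from h import *
go(w(-.1525,0,.091))
C=cam("wrist");im=get_image("wrist");save("w3",im)
for p in ((-.1525,0.05,.085),(-.1525,-.05,.085),(-.042,.026,.144)): print(proj(C,w(*p)).round(0))
E
```

```text
t 6.03 bin [-152.6   -4.   183.5] shift mm [ 4.1  0.2 92.5] turn [-0.  0. -0.] F [0.6 0.9 0.3] grip 36.1 0.0
[283. 148.]
[283. 267.]
[466. 198.]
```

View pics/w3.png

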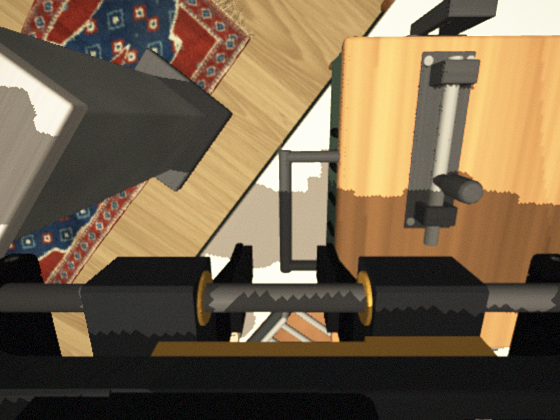

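The handle bar is at column 285, rows 152–270, within 2 px of the prediction. The bolt is drawn clear of the keeper. I'll descend and grip.

send_rows(xyz=[[4,1,11],[4,1,23],[4,1,35],[4,1,47],[4,1,59],[4,1,71],[4,1,82],[4,1,90],[4,1,92],[4,1,92]], dr=[[0,0,0],[0,0,0],[0,0,0],[0,0,0],[0,0,0],[0,0,0],[0,0,0],[0,0,0],[0,0,0],[0,0,0]])

```text
time: 6.92
position: [0.3686, 0.222, 0.0907]
tool_rot: [-1.38, -2.822, 0.002]
ft_force: [-0.4, 0.4, 0.0]
grip_width: 0.417
grip_force: 0.0
```

send_rows(xyz=[[0,0,0],[0,0,0],[0,0,0],[0,0,0],[0,0,0],[0,0,0],[0,0,0],[0,0,0],[0,0,0],[0,0,0]], dr=[[0,0,0],[0,0,0],[0,0,0],[0,0,0],[0,0,0],[0,0,0],[0,0,0],[0,0,0],[0,0,0],[0,0,0]], jaw=3, grip_force=30)

```text
time: 7.75
position: [0.3691, 0.2222, 0.0918]
tool_rot: [-1.38, -2.822, 0.0]
ft_force: [-3.3, -1.7, 5.3]
grip_width: 0.103
grip_force: 30.0
```

```bash
python3 - <<'E'
from h import *
go(w(-.1525,0,.091))
# arc rows
for n in range(0,31):
    th=n*.054; print(n,round(th,3),"y %.0f z %.0f"%(260*(1-np.cos(th)),-260*np.sin(th)))
E
```

```text
t 7.75 bin [-1.518e+02 -1.000e-01  9.180e+01] shift mm [ 0.1 -0.7  0.8] turn [-0. -0. -0.] F [-3.3 -1.7  5.3] grip 9.0 30.0
0 0.0 y 0 z -0
1 0.054 y 0 z -14
2 0.108 y 2 z -28
3 0.162 y 3 z -42
4 0.216 y 6 z -56
5 0.27 y 9 z -69
6 0.324 y 14 z -83
7 0.378 y 18 z -96
8 0.432 y 24 z -109
9 0.486 y 30 z -121
10 0.54 y 37 z -134
11 0.594 y 45 z -146
12 0.648 y 53 z -157
13 0.702 y 61 z -168
14 0.756 y 71 z -178
15 0.81 y 81 z -188
16 0.864 y 91 z -198
17 0.918 y 102 z -207
18 0.972 y 113 z -215
19 1.026 y 125 z -222
20 1.08 y 137 z -229
21 1.134 y 150 z -236
22 1.188 y 163 z -241
23 1.242 y 176 z -246
24 1.296 y 189 z -250
25 1.35 y 203 z -254
26 1.404 y 217 z -256
27 1.458 y 231 z -258
28 1.512 y 245 z -260
29 1.566 y 259 z -260
30 1.62 y 273 z -260
```

send_rows(xyz=[[0,0,-14],[0,2,-28],[0,3,-42],[0,6,-56],[0,9,-69],[0,14,-83],[0,18,-96],[0,24,-109],[0,30,-121],[0,37,-134]], dr=[[0,0,0],[0,0,0],[0,0,0],[0,0,0],[0,0,0],[0,0,0],[0,0,0],[0,0,0],[0,0,0],[0,0,0]])

```text
time: 8.58
position: [0.3992, 0.2459, 0.2246]
tool_rot: [1.38, 2.821, 0.003]
ft_force: [6.9, 4.6, -11.4]
grip_width: 0.102
grip_force: 30.0
```

```bash
python3 - <<'E'
from h import *
go(w(-.1525+.037,0,.091+.134)); print(get_state()["joint_positions"].round(2))
E
```

```text
t 8.58 bin [-1.135e+02  1.000e-01  2.246e+02] shift mm [-0.1 -2.  -0.4] turn [ 0.002  0.    -0.   ] F [  6.9   4.6 -11.4] grip 8.9 30.0
[-0.88 -0.07  0.26  1.91  0.02  1.29  0.04]
```

send_rows(xyz=[[0,8,-12],[0,16,-23],[0,24,-34],[0,34,-44],[0,44,-54],[0,54,-64],[0,65,-73],[0,76,-81],[0,88,-88],[0,100,-95]], dr=[[0,0,0],[0,0,0],[0,0,0],[0,0,0],[0,0,0],[0,0,0],[0,0,0],[0,0,0],[0,0,0],[0,0,0]])

```text
time: 9.42
position: [0.4759, 0.3065, 0.3194]
tool_rot: [-1.378, -2.82, 0.006]
ft_force: [-3.9, -1.1, -2.0]
grip_width: 0.103
grip_force: 30.0
```

send_rows(xyz=[[0,13,-7],[0,26,-12],[0,39,-17],[0,52,-21],[0,66,-25],[0,80,-27],[0,94,-29],[0,108,-31],[0,122,-31],[0,134,-31]], dr=[[0,0,0],[0,0,0],[0,0,0],[0,0,0],[0,0,0],[0,0,0],[0,0,0],[0,0,0],[0,0,0],[0,0,0]])

```text
time: 10.25
position: [0.5826, 0.3902, 0.3514]
tool_rot: [-1.377, -2.822, 0.0]
ft_force: [-0.0, -0.8, -0.2]
grip_width: 0.114
grip_force: 2.8
```

send_rows(xyz=[[0,2,0],[0,3,0],[0,3,0],[0,3,0],[0,3,0],[0,3,0],[0,3,0],[0,3,0],[0,3,0],[0,3,0]], dr=[[0,0,0],[0,0,0],[0,0,0],[0,0,0],[0,0,0],[0,0,0],[0,0,0],[0,0,0],[0,0,0],[0,0,0]])

```text
time: 11.08
position: [0.5843, 0.3911, 0.3508]
tool_rot: [-1.378, -2.821, 0.001]
ft_force: [-3.2, 4.4, -5.9]
grip_width: 0.103
grip_force: 30.0
```

```bash
python3 - <<'E'
from h import *
go(w(-.1525+.273,0,.091+.26)); print(get_state()["joint_positions"].round(2))
E
```

```text
t 11.08 bin [121.8   1.1 350.8] shift mm [-1.1 -1.3 -0.2] turn [-0.002 -0.002  0.001] F [-3.2  4.4 -5.9] grip 9.0 30.0
[-0.82  0.43  0.29  1.11 -0.12  1.62  0.11]
```

send_rows(xyz=[[0,0,0],[0,0,0],[0,0,0],[0,0,-15],[0,0,-40],[-10,0,-60],[-40,-20,-60],[-70,-50,-60],[-100,-80,-60],[-130,-110,-60]], dr=[[0,0,0],[0,0,0],[0,0,0],[0,0,0],[0,0,0],[0,0,0],[0,0,0],[0,0,0],[0,0,0],[0,0,0]], jaw=40)

```text
time: 11.92
position: [0.5792, 0.2191, 0.4124]
tool_rot: [1.382, 2.818, 0.0]
ft_force: [1.3, 0.4, 0.4]
grip_width: 0.457
grip_force: 0.0
```

send_rows(xyz=[[-20,-20,10],[-40,-40,40],[-50,-50,75],[-50,-50,110],[-50,-50,145],[-50,-50,180],[-50,-50,200],[-50,-50,210],[-50,-50,210],[-50,-50,210]], dr=[[0,0,0],[0,0,0],[0,0,0],[0,0,0],[0,0,0],[0,0,0],[0,0,0],[0,0,0],[0,0,0],[0,0,0]])

```text
time: 12.75
position: [0.5708, 0.1518, 0.2029]
tool_rot: [1.381, 2.82, 0.001]
ft_force: [0.6, 1.2, 0.7]
grip_width: 0.46
grip_force: 0.0
```

```bash
python3 - <<'E'
from h import *
go(w(-.0385,-.182,.075)); 
C=cam("wrist");a=get_image("wrist");s=get_image("side")
for p in ((-.0385,-.145,.071),(-.0385,-.195,.071),(-.0385,-.145,.078)): print(proj(C,w(*p)).round(0))
save("w4",np.hstack([cv2.resize(a,(400,300)),cv2.resize(s[120:270,100:300],(400,300))]))
E
```

```text
t 12.75 bin [ -35.8 -179.5  202.9] shift mm [ -2.4  -2.9 127.9] turn [ 0.001  0.001 -0.001] F [0.6 1.2 0.7] grip 40.0 0.0
[280. 167.]
[280. 221.]
[280. 168.]
```

View pics/w4.png

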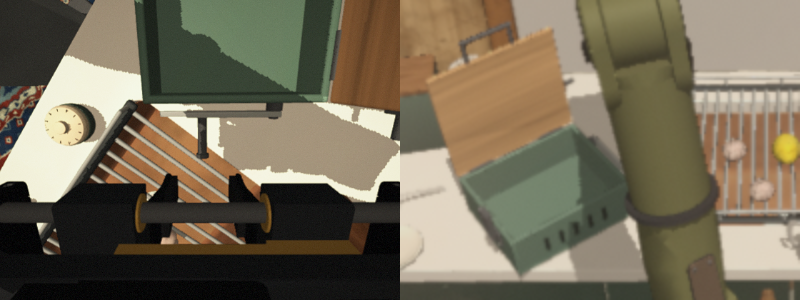

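Peg seen at full-image column ~284, rows 168–220, as predicted to within 4 px. The lid is standing open.

send_rows(xyz=[[0,0,18],[0,0,36],[0,0,54],[0,0,72],[0,0,90],[0,0,105],[0,0,117],[0,0,123],[0,0,126],[0,0,126]], dr=[[0,0,0],[0,0,0],[0,0,0],[0,0,0],[0,0,0],[0,0,0],[0,0,0],[0,0,0],[0,0,0],[0,0,0]])

```text
time: 13.68
position: [0.5704, 0.1525, 0.0759]
tool_rot: [1.38, 2.822, 0.001]
ft_force: [-0.8, 1.0, 0.6]
grip_width: 0.462
grip_force: 0.0
```

send_rows(xyz=[[0,0,0],[0,0,0],[0,0,0],[0,0,0],[0,0,0],[0,0,0],[0,0,0],[0,0,0],[0,0,0],[0,0,0]], dr=[[0,0,0],[0,0,0],[0,0,0],[0,0,0],[0,0,0],[0,0,0],[0,0,0],[0,0,0],[0,0,0],[0,0,0]], jaw=4, grip_force=15)

```text
time: 14.52
position: [0.5697, 0.1521, 0.0757]
tool_rot: [-1.38, -2.822, 0.001]
ft_force: [-3.6, -2.6, 3.7]
grip_width: 0.127
grip_force: 15.0
```

```bash
python3 - <<'E'
from h import *
go(w(-.0385,-.182,.075))
print([[0,int(round(88*(1-np.cos(n*.1)))),int(-round(88*np.sin(n*.1)))] for n in range(1,22)])
E
```

```text
t 14.52 bin [ -36.5 -178.6   75.7] shift mm [-3.4 -2.   0.7] turn [-0.001 -0.    -0.   ] F [-3.6 -2.6  3.7] grip 11.1 15.0
[[0, 0, -9], [0, 2, -17], [0, 4, -26], [0, 7, -34], [0, 11, -42], [0, 15, -50], [0, 21, -57], [0, 27, -63], [0, 33, -69], [0, 40, -74], [0, 48, -78], [0, 56, -82], [0, 64, -85], [0, 73, -87], [0, 82, -88], [0, 91, -88], [0, 99, -87], [0, 108, -86], [0, 116, -83], [0, 125, -80], [0, 132, -76]]
```

send_rows(xyz=[[0,0,-9],[-1,2,-17],[-2,4,-26],[-3,7,-34],[-3,11,-42],[-3,15,-50],[-3,21,-57],[-3,27,-63],[-3,33,-69],[-3,40,-74]], dr=[[0,0,0],[0,0,0],[0,0,0],[0,0,0],[0,0,0],[0,0,0],[0,0,0],[0,0,0],[0,0,0],[0,0,0]])

```text
time: 15.35
position: [0.5998, 0.1746, 0.1516]
tool_rot: [-1.376, -2.816, 0.006]
ft_force: [-13.5, -2.8, 12.5]
grip_width: 0.13
grip_force: 15.0
```

send_rows(xyz=[[0,8,-4],[0,16,-8],[0,24,-11],[0,33,-13],[0,42,-14],[0,51,-14],[0,59,-13],[0,68,-12],[0,76,-9],[0,85,-6]], dr=[[0,0,0],[0,0,0],[0,0,0],[0,0,0],[0,0,0],[0,0,0],[0,0,0],[0,0,0],[0,0,0],[0,0,0]])

```text
time: 16.18
position: [0.6708, 0.2284, 0.1553]
tool_rot: [-1.379, -2.822, -0.002]
ft_force: [-4.2, 3.6, 0.7]
grip_width: 0.13
grip_force: 15.0
```

send_rows(xyz=[[0,4,2],[0,8,4],[0,8,4],[0,8,4],[0,8,4],[0,8,4],[0,8,4],[0,8,4],[0,8,4],[0,8,4]], dr=[[0,0,0],[0,0,0],[0,0,0],[0,0,0],[0,0,0],[0,0,0],[0,0,0],[0,0,0],[0,0,0],[0,0,0]])

```text
time: 17.02
position: [0.6752, 0.2313, 0.1519]
tool_rot: [-1.379, -2.819, 0.004]
ft_force: [-9.8, 0.7, 7.1]
grip_width: 0.131
grip_force: 15.0
```

```bash
python3 - <<'E'
from h import *
go(w(.1215,0,.42))
E
```

```text
t 17.02 bin [  95.4 -180.9  151.9] shift mm [ 181.4   25.1 -267.8] turn [-0.004 -0.002 -0.   ] F [-9.8  0.7  7.1] grip 11.4 15.0
```

send_rows(xyz=[[0,0,0],[0,0,0],[0,0,0],[0,0,-15],[0,0,-50],[0,0,-90],[0,0,-130],[0,0,-170],[0,0,-210],[0,0,-250]], dr=[[0,0,0],[0,0,0],[0,0,0],[0,0,0],[0,0,0],[0,0,0],[0,0,0],[0,0,0],[0,0,0],[0,0,0]], jaw=40)

```text
time: 17.85
position: [0.6774, 0.2302, 0.4036]
tool_rot: [1.382, 2.819, -0.0]
ft_force: [1.6, 0.2, 0.3]
grip_width: 0.457
grip_force: 0.0
```

send_rows(xyz=[[0,0,-18],[30,4,-18],[65,8,-18],[100,13,-18],[135,17,-18],[165,22,-18],[181,25,-18],[181,25,-18],[181,25,-18],[181,25,-18]], dr=[[0,0,0],[0,0,0],[0,0,0],[0,0,0],[0,0,0],[0,0,0],[0,0,0],[0,0,0],[0,0,0],[0,0,0]])

```text
time: 18.68
position: [0.5872, 0.3874, 0.4194]
tool_rot: [1.384, 2.818, -0.002]
ft_force: [0.5, 0.2, 0.2]
grip_width: 0.465
grip_force: 0.0
```

```bash
python3 - <<'E'
from h import *
go(w(.1215,0,.351))
C=cam("wrist");a=get_image("wrist");s=get_image("side")
for p in ((.1225,.05,.345),(.1225,-.05,.345)): print(proj(C,w(*p)).round(0))
save("w5",np.hstack([cv2.resize(a,(400,300)),cv2.resize(s[120:270,100:300],(400,300))]))
E
```

```text
t 18.68 bin [121.8  -3.6 419.4] shift mm [ 3.8 -0.3 68.4] turn [-0.     0.003 -0.004] F [0.5 0.2 0.2] grip 40.4 0.0
[284. 152.]
[284. 282.]
```

View pics/w5.png

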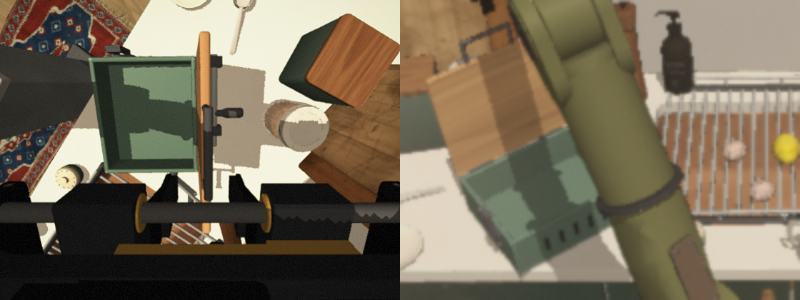

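The handle bar is at column ~288, close to the 284 predicted, and the stay is leaning back. I'll grip the handle and ease the lid forward.

send_rows(xyz=[[2,2,10],[4,2,22],[4,2,34],[4,2,46],[4,2,56],[4,2,63],[4,2,68],[4,2,68],[4,2,68],[4,2,68]], dr=[[0,0,0],[0,0,0],[0,0,0],[0,0,0],[0,0,0],[0,0,0],[0,0,0],[0,0,0],[0,0,0],[0,0,0]])

```text
time: 19.62
position: [0.5848, 0.3943, 0.3524]
tool_rot: [1.38, 2.821, 0.002]
ft_force: [-0.4, -0.3, 0.0]
grip_width: 0.46
grip_force: 0.0
```

send_rows(xyz=[[0,0,0],[0,0,0],[0,0,0],[0,0,0],[0,0,0],[0,0,0],[0,0,0],[0,0,0],[0,0,0],[0,0,0]], dr=[[0,0,0],[0,0,0],[0,0,0],[0,0,0],[0,0,0],[0,0,0],[0,0,0],[0,0,0],[0,0,0],[0,0,0]], jaw=3, grip_force=20)

```text
time: 20.45
position: [0.5846, 0.3943, 0.3518]
tool_rot: [1.38, 2.822, 0.001]
ft_force: [0.5, 0.4, 0.6]
grip_width: 0.103
grip_force: 20.0
```

send_rows(xyz=[[0,-4,0],[0,-9,0],[0,-14,0],[0,-19,0],[0,-24,0],[0,-29,0],[0,-34,0],[0,-39,1],[0,-44,1],[0,-48,2]], dr=[[0,0,0],[0,0,0],[0,0,0],[0,0,0],[0,0,0],[0,0,0],[0,0,0],[0,0,0],[0,0,0],[0,0,0]])

```text
time: 21.28
position: [0.5462, 0.3642, 0.3497]
tool_rot: [1.381, 2.822, -0.0]
ft_force: [1.1, -0.3, 2.5]
grip_width: 0.107
grip_force: 20.0
```

send_rows(xyz=[[0,-3,0],[0,-6,1],[0,-9,1],[0,-12,2],[0,-15,2],[0,-17,3],[0,-19,3],[0,-20,4],[0,-20,4],[0,-20,4]], dr=[[0,0,0],[0,0,0],[0,0,0],[0,0,0],[0,0,0],[0,0,0],[0,0,0],[0,0,0],[0,0,0],[0,0,0]])

```text
time: 22.12
position: [0.5312, 0.3525, 0.3462]
tool_rot: [1.38, 2.821, 0.002]
ft_force: [3.0, -0.8, 4.4]
grip_width: 0.103
grip_force: 20.0
```

```bash
python3 - <<'E'
from h import *
go(w(.053,0,.346))
E
```

```text
t 22.12 bin [ 56.2   3.2 346.2] shift mm [-3.2 -3.2  0.2] turn [ 0.002  0.    -0.   ] F [ 3.  -0.8  4.4] grip 9.0 20.0
```

send_rows(xyz=[[0,-2,0],[0,-4,1],[0,-6,1],[0,-7,1],[0,-7,1],[0,-7,1],[0,-7,1],[0,-7,1],[0,-7,1],[0,-7,1]], dr=[[0,0,0],[0,0,0],[0,0,0],[0,0,0],[0,0,0],[0,0,0],[0,0,0],[0,0,0],[0,0,0],[0,0,0]])

```text
time: 22.95
position: [0.5272, 0.3495, 0.3454]
tool_rot: [1.379, 2.819, 0.008]
ft_force: [7.2, 2.2, 3.6]
grip_width: 0.105
grip_force: 20.0
```

```bash
python3 - <<'E'
from h import *
go(w(.053,0,.346))
E
```

```text
t 22.95 bin [ 51.1   3.3 345.4] shift mm [-3.3  1.9 -0.6] turn [ 0.006  0.001 -0.   ] F [7.2 2.2 3.6] grip 9.2 20.0
```

send_rows(xyz=[[0,3,0],[0,3,0],[0,3,0],[0,3,0],[0,3,-20],[0,3,-45],[0,3,-70],[-10,-20,-75],[-20,-45,-75],[-30,-70,-75]], dr=[[0,0,0],[0,0,0],[0,0,0],[0,0,0],[0,0,0],[0,0,0],[0,0,0],[0,0,0],[0,0,0],[0,0,0]], jaw=40)

```text
time: 23.78
position: [0.4873, 0.2809, 0.4189]
tool_rot: [-1.379, -2.822, 0.003]
ft_force: [-0.8, -0.4, 0.6]
grip_width: 0.456
grip_force: 0.0
```

send_rows(xyz=[[-20,-10,0],[-50,-20,0],[-85,-35,0],[-120,-50,0],[-155,-65,0],[-190,-80,0],[-220,-90,0],[-250,-100,0],[-270,-105,0],[-270,-105,0]], dr=[[0,0,0],[0,0,0],[0,0,0],[0,0,0],[0,0,0],[0,0,0],[0,0,0],[0,0,0],[0,0,0],[0,0,0]])

```text
time: 24.62
position: [0.5711, -0.002, 0.4187]
tool_rot: [-1.392, -2.815, 0.005]
ft_force: [-1.7, -0.7, -0.1]
grip_width: 0.457
grip_force: 0.0
```

```bash
python3 - <<'E'
from h import *
go(w(.053,0,.346)); print(get_state()["position"])
T=cam("top");S=cam("side")
s=get_image("side");t=get_image("top")
for a in(1.36,1.5):
  for C in (S,T): print(a,[proj(C,w(.1075-.26*np.cos(a),y,.085+.26*np.sin(a))).round(0) for y in (.05,-.05)])
save("s6",np.hstack([cv2.resize(s[120:270,100:300],(400,300)),cv2.resize(t[90:240,100:300],(400,300))]))
def blobs(im,C):
    hsv=cv2.cvtColor(im,cv2.COLOR_RGB2HSV)
    m=cv2.inRange(hsv,(22,150,120),(35,255,255)); return m
np.save("top6.npy",t);np.save("side6.npy",s)
E
```

```text
t 24.62 bin [-130.1 -301.1  418.7] shift mm [302.7 180.6  71.9] turn [-0.003  0.001 -0.009] F [-1.7 -0.7 -0.1] grip 39.7 0.0
[ 0.57106805 -0.00202653  0.41869044]
1.36 [array([139., 152.]), array([165., 141.])]
1.36 [array([136., 109.]), array([174., 105.])]
1.5 [array([134., 146.]), array([160., 135.])]
1.5 [array([134.,  96.]), array([173.,  92.])]
```

View pics/s6.png

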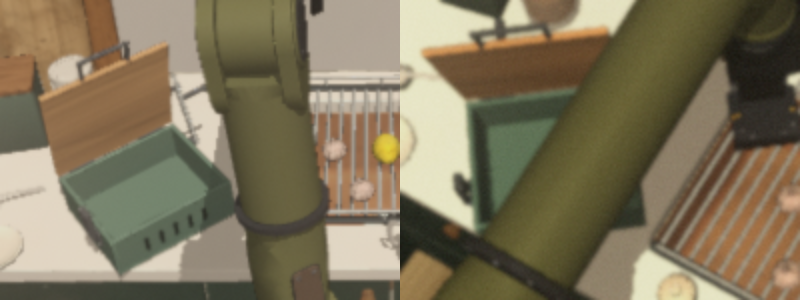

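The lid's handle is at side pixels (140,151)–(164,143), which matches 1.36 rad, and it is holding on the stay. Now I'll measure the produce from here.

```bash
cat > find.py <<'E'
from h import *
def find(name="wrist"):
    C=cam(name); im=get_image(name); hsv=cv2.cvtColor(im,cv2.COLOR_RGB2HSV)
    out=[]
    big=1 if name=="wrist" else .1
    for n,m,z in (("lemon",cv2.inRange(hsv,(20,150,110),(36,255,255)),.036),("garlic",cv2.inRange(hsv,(0,20,120),(16,110,255)),.034)):
        m=cv2.morphologyEx(m,cv2.MORPH_OPEN,np.ones((3,3)) if name!="wrist" else np.ones((7,7)))
        for c in cv2.findContours(m,cv2.RETR_EXTERNAL,cv2.CHAIN_APPROX_NONE)[0]:
            A=cv2.contourArea(c)
            if A<(400 if name=="wrist" else 25): continue
            M=cv2.moments(c); p=onz(C,M["m10"]/M["m00"],M["m01"]/M["m00"],z)
            q=np.array([onz(C,*x[0],z)[:2] for x in c]); (cx,cy),(a,b_),an=cv2.minAreaRect((q*1000).astype(np.float32))
            ax=an if a>b_ else an+90
            if not(.38<p[0]<.92 and -.42<p[1]<.13): continue
            out.append((n,p.round(3),"A",A,"size",round(a),round(b_),"axis deg",round(ax)))
    return im,out
E
python3 - <<'E'
from find import *
go(w(0,0,.4))
for k in("wrist","top"):
    im,o=find(k); print(k); [print(x) for x in o]
    if k=="wrist": save("w7",im)
E
```

```text
t 24.72 bin [-126.9 -296.3  418.7] shift mm [296.5 126.4  19.1] turn [-0.002 -0.002 -0.002] F [-0.7  0.5 -0.7] grip 40.1 0.0
wrist
('lemon', array([ 0.622, -0.134,  0.036]), 'A', 827.5, 'size', 63, 58, 'axis deg', 38)
('garlic', array([ 0.627, -0.029,  0.034]), 'A', 434.5, 'size', 39, 43, 'axis deg', 128)
('garlic', array([ 0.515, -0.084,  0.034]), 'A', 424.0, 'size', 38, 43, 'axis deg', 125)
top
('lemon', array([ 0.621, -0.133,  0.036]), 'A', 255.0, 'size', 63, 54, 'axis deg', 30)
('garlic', array([ 0.529, -0.189,  0.034]), 'A', 146.5, 'size', 48, 40, 'axis deg', 28)
('garlic', array([ 0.511, -0.086,  0.034]), 'A', 157.0, 'size', 45, 43, 'axis deg', 29)
('garlic', array([ 0.625, -0.032,  0.034]), 'A', 142.0, 'size', 41, 44, 'axis deg', 120)
```

View pics/w7.png

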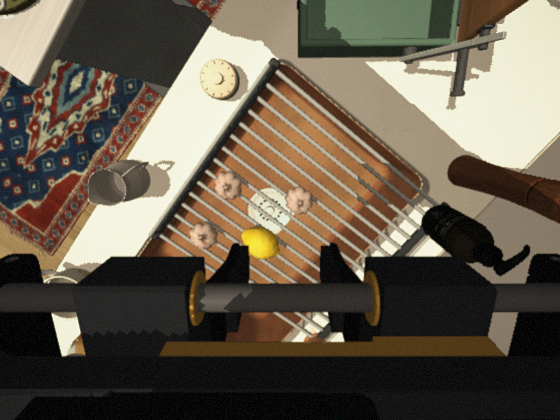

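The wrist view shows the lemon at (260,243) with its long axis roughly along image x (about 35° world). The garlics are at (227,184), (299,201) and (203,234). The lemon goes first, with the jaws turned 90°.

```bash
python3 - <<'E'
from h import *
go([.622,-.134,.2],TH+np.pi/2)
E
```

```text
t 24.82 bin [-125.5 -294.7  419. ] shift mm [-142.1  -45.5  218.7] turn [ 1.000e-03 -2.000e-03 -1.569e+00] F [ 0.2  0.6 -0.1] grip 40.1 0.0
```

send_rows(xyz=[[-14,-5,20],[-28,-9,40],[-42,-14,60],[-56,-18,80],[-70,-23,100],[-84,-28,120],[-98,-32,140],[-112,-36,160],[-126,-40,180],[-142,-45,200]], dr=[[0,0,-0.11],[0,0,-0.22],[0,0,-0.33],[0,0,-0.44],[0,0,-0.55],[0,0,-0.66],[0,0,-0.77],[0,0,-0.88],[0,0,-0.99],[0,0,-1.1]], jaw=80)

```text
time: 25.65
position: [0.6233, -0.1331, 0.2183]
tool_rot: [0.313, -3.125, -0.003]
ft_force: [-0.8, 0.4, -0.2]
grip_width: 0.912
grip_force: 0.0
```

send_rows(xyz=[[0,0,5],[0,0,10],[0,0,15],[0,0,18],[0,0,18],[0,0,18],[0,0,18],[0,0,18],[0,0,18],[0,0,18]], dr=[[0,0,-0.1],[0,0,-0.2],[0,0,-0.3],[0,0,-0.4],[0,0,-0.47],[0,0,-0.47],[0,0,-0.47],[0,0,-0.47],[0,0,-0.47],[0,0,-0.47]])

```text
time: 26.48
position: [0.6231, -0.1354, 0.2017]
tool_rot: [-1.018, 2.972, 0.0]
ft_force: [0.9, -0.2, 0.7]
grip_width: 0.921
grip_force: 0.0
```

```bash
python3 - <<'E'
from find import *
im,o=find(); [print(x) for x in o]; save("w8",cv2.resize(im,(400,300)))
l=[x for x in o if x[0]=="lemon"][0][1]; go([l[0],l[1],.034],TH+np.pi/2)
E
```

```text
('lemon', array([ 0.621, -0.134,  0.036]), 'A', 2762.5, 'size', 61, 62, 'axis deg', 143)
('garlic', array([ 0.625, -0.046,  0.034]), 'A', 403.5, 'size', 27, 30, 'axis deg', 128)
('garlic', array([ 0.515, -0.088,  0.034]), 'A', 1086.0, 'size', 41, 44, 'axis deg', 128)
('garlic', array([ 0.533, -0.19 ,  0.034]), 'A', 1599.5, 'size', 42, 43, 'axis deg', 127)
t 26.53 bin [-171.  -438.3  201.7] shift mm [  0.7   2.4 167.7] turn [ 0.     0.    -0.001] F [0.4 0.  0.2] grip 80.0 0.0
```

View pics/w8.png

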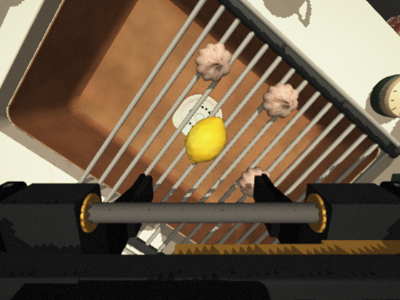

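The lemon is at (205,140) in the view, with its axis tilted from vertical. I'll get the axis from second moments.

```bash
python3 - <<'E'
from find import *
for k in ("wrist","top"):
    C=cam(k);im=get_image(k);hsv=cv2.cvtColor(im,cv2.COLOR_RGB2HSV);m=cv2.inRange(hsv,(18,120,90),(38,255,255))
    c=max([c for c in cv2.findContours(m,cv2.RETR_EXTERNAL,cv2.CHAIN_APPROX_NONE)[0]],key=lambda c:cv2.contourArea(c) if .38<onz(C,*c[0][0],.036)[0]<.9 and abs(onz(C,*c[0][0],.036)[1]+.13)<.1 else 0)
    q=np.array([onz(C,*x[0],.036)[:2] for x in c])*1000
    e=cv2.fitEllipse(q.astype(np.float32)); print(k,e)
    mu=cv2.moments((q*10).astype(np.float32)); print(np.degrees(.5*np.arctan2(2*mu["mu11"],mu["mu20"]-mu["mu02"])))
E
```

```text
wrist ((622.003173828125, -133.2534942626953), (53.4831428527832, 72.36206817626953), 95.78811645507812)
5.99012318760839
top ((622.0821533203125, -133.0094757080078), (53.621559143066406, 71.03343200683594), 94.12965393066406)
4.113300672309644
```

send_rows(xyz=[[0,2,15],[0,2,30],[0,2,48],[0,2,66],[0,2,84],[0,2,102],[0,2,120],[0,2,138],[0,2,154],[0,2,168]], dr=[[0,0,0.1],[0,0,0.2],[0,0,0.3],[0,0,0.4],[0,0,0.5],[0,0,0.575],[0,0,0.575],[0,0,0.575],[0,0,0.575],[0,0,0.575]])

```text
time: 27.47
position: [0.6215, -0.134, 0.0323]
tool_rot: [0.134, -3.138, -0.0]
ft_force: [1.1, 0.1, 1.0]
grip_width: 0.92
grip_force: 0.0
```

send_rows(xyz=[[0,0,0],[0,0,0],[0,0,0],[0,0,0],[0,0,0],[0,0,0],[0,0,0],[0,0,0],[0,0,0],[0,0,0]], dr=[[0,0,0],[0,0,0],[0,0,0],[0,0,0],[0,0,0],[0,0,0],[0,0,0],[0,0,0],[0,0,0],[0,0,0]], jaw=30, grip_force=20)

```text
time: 28.3
position: [0.6228, -0.1341, 0.0348]
tool_rot: [-0.134, 3.137, 0.0]
ft_force: [-0.9, 1.1, 5.2]
grip_width: 0.61
grip_force: 20.0
```

```bash
python3 - <<'E'
from h import *
go(w(-.04,-.066,.2),TH+np.pi/2)
E
```

```text
t 28.3 bin [-170.4 -437.1   34.8] shift mm [  92.4  382.2 -165.4] turn [-0.001  0.002 -0.576] F [-0.9  1.1  5.2] grip 53.1 20.0
```

send_rows(xyz=[[0,0,-20],[0,0,-50],[0,0,-80],[0,0,-110],[5,25,-140],[15,60,-165],[24,98,-165],[33,136,-165],[42,174,-165],[51,212,-165]], dr=[[0,0,0],[0,0,0],[0,0,0],[0,0,-0.1],[0,0,-0.2],[0,0,-0.3],[0,0,-0.4],[0,0,-0.5],[0,0,-0.576],[0,0,-0.576]])

```text
time: 29.13
position: [0.5517, 0.0742, 0.1984]
tool_rot: [1.024, -2.97, -0.0]
ft_force: [0.3, 0.3, -1.4]
grip_width: 0.61
grip_force: 20.0
```

```bash
python3 - <<'E'
from h import *
go(w(-.04,-.066,.2),TH+np.pi/2)
E
```

```text
t 29.13 bin [ -98.6 -229.   198.4] shift mm [-59.1 162.8  -1.6] turn [ 0.    -0.     0.003] F [ 0.3  0.3 -1.4] grip 53.1 20.0
```

send_rows(xyz=[[-8,20,0],[-18,45,0],[-28,75,0],[-38,105,0],[-48,135,0],[-56,155,0],[-59,163,0],[-59,163,0],[-59,163,0],[-59,163,0]], dr=[[0,0,0],[0,0,0],[0,0,0],[0,0,0],[0,0,0],[0,0,0],[0,0,0],[0,0,0],[0,0,0],[0,0,0]])

```text
time: 29.97
position: [0.5002, 0.2352, 0.1983]
tool_rot: [1.015, -2.973, 0.002]
ft_force: [0.1, -0.6, -2.1]
grip_width: 0.613
grip_force: 20.0
```

```bash
python3 - <<'E'
from h import *
go(w(-.04,-.066,.047),TH+np.pi/2)
s=get_image("side");t=get_image("top")
save("s9",np.hstack([cv2.resize(s[120:270,100:300],(400,300)),cv2.resize(t[90:240,100:300],(400,300))]))
E
```

```text
t 29.97 bin [-40.3 -70.4 198.3] shift mm [ -0.4   4.6 151.3] turn [-0.001 -0.001 -0.003] F [ 0.1 -0.6 -2.1] grip 53.3 20.0
```

View pics/s9.png

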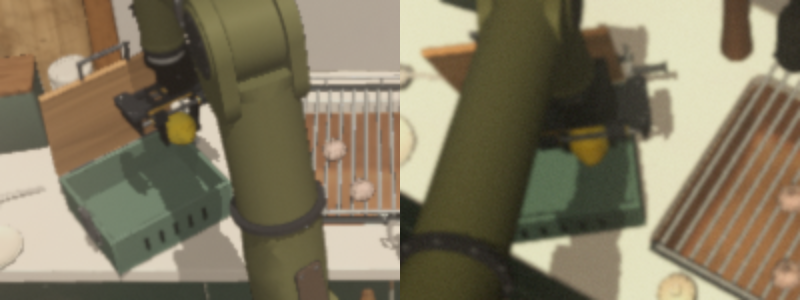

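Lid is still on its stay, and the lemon hangs over the bin. Lowering it in.

send_rows(xyz=[[0,3,10],[0,6,28],[0,6,48],[0,6,68],[0,6,88],[0,6,108],[0,6,125],[0,6,140],[0,6,148],[0,6,151]], dr=[[0,0,0],[0,0,0],[0,0,0],[0,0,0],[0,0,0],[0,0,0],[0,0,0],[0,0,0],[0,0,0],[0,0,0]])

```text
time: 30.9
position: [0.4946, 0.2412, 0.0456]
tool_rot: [1.018, -2.969, 0.001]
ft_force: [0.7, -0.5, -1.1]
grip_width: 0.612
grip_force: 20.0
```

send_rows(xyz=[[0,0,0],[0,0,0],[0,0,0],[0,0,0],[0,0,0],[0,0,-15],[0,0,-45],[0,0,-80],[0,0,-115],[0,0,-150]], dr=[[0,0,0],[0,0,0],[0,0,0],[0,0,0],[0,0,0],[0,0,0],[0,0,0],[0,0,0],[0,0,0],[0,0,0]], jaw=65)

```text
time: 31.73
position: [0.4956, 0.2422, 0.1996]
tool_rot: [-1.019, 2.971, 0.0]
ft_force: [0.5, 0.4, 0.4]
grip_width: 0.749
grip_force: 0.0
```

```bash
python3 - <<'E'
from find import *
im,o=find("top"); [print(x) for x in o]
g=min([x[1] for x in o if x[0]=="garlic"],key=lambda p:-p[0])
go([g[0]+.002,g[1]+.003,.22],TH)
E
```

```text
('garlic', array([ 0.528, -0.19 ,  0.034]), 'A', 142.5, 'size', 45, 40, 'axis deg', 28)
('garlic', array([ 0.511, -0.086,  0.034]), 'A', 152.0, 'size', 42, 43, 'axis deg', 119)
('garlic', array([ 0.626, -0.031,  0.034]), 'A', 152.0, 'size', 51, 41, 'axis deg', 29)
t 31.78 bin [-35.6 -62.7 207.7] shift mm [  65.3 -293.9  -12.8] turn [0.009 0.011 1.571] F [2.4 1.4 4.8] grip 65.3 0.0
```

send_rows(xyz=[[5,-15,-15],[12,-45,-30],[19,-80,-30],[26,-115,-30],[33,-150,-30],[40,-185,-30],[47,-218,-30],[54,-250,-20],[60,-275,-10],[65,-294,0]], dr=[[0,0,0],[0,0,0.11],[0,0,0.23],[0,0,0.35],[0,0,0.47],[0,0,0.59],[0,0,0.71],[0,0,0.83],[0,0,0.95],[0,0,1.07]], jaw=76)

```text
time: 32.62
position: [0.6259, -0.0329, 0.1978]
tool_rot: [0.651, 3.071, -0.001]
ft_force: [0.4, -0.7, 0.3]
grip_width: 0.873
grip_force: 0.0
```

send_rows(xyz=[[0,0,0],[0,0,10],[0,0,20],[0,0,30],[0,0,40],[0,0,50],[0,0,50],[0,0,50],[0,0,50],[0,0,50]], dr=[[0,0,0.12],[0,0,0.24],[0,0,0.36],[0,0,0.48],[0,0,0.5],[0,0,0.5],[0,0,0.5],[0,0,0.5],[0,0,0.5],[0,0,0.5]])

```text
time: 33.45
position: [0.6255, -0.0297, 0.1484]
tool_rot: [1.377, 2.822, 0.001]
ft_force: [0.3, -0.2, 0.3]
grip_width: 0.871
grip_force: 0.0
```

```bash
python3 - <<'E'
from find import *
st=get_state()
im,o=find(); [print(x) for x in o]; im,o2=find("top"); [print(x) for x in o2]
g=max([x[1] for x in o2 if x[0]=="garlic"],key=lambda p:p[0])
print(g);go([g[0],g[1],.034],TH)
E
```

```text
('garlic', array([ 0.62 , -0.027,  0.034]), 'A', 1055.0, 'size', 38, 34, 'axis deg', 46)
('garlic', array([ 0.514, -0.083,  0.034]), 'A', 1828.5, 'size', 43, 46, 'axis deg', 128)
('garlic', array([ 0.528, -0.191,  0.034]), 'A', 144.5, 'size', 42, 46, 'axis deg', 155)
('garlic', array([ 0.511, -0.086,  0.034]), 'A', 155.5, 'size', 45, 43, 'axis deg', 29)
[ 0.528 -0.191  0.034]
t 33.55 bin [-104.2 -356.2  148.3] shift mm [ -67.3 -176.2  114.1] turn [0.001 0.001 0.001] F [-0.2 -0.1  0.4] grip 76.0 0.0
```

send_rows(xyz=[[0,1,12],[0,1,25],[0,1,38],[0,1,52],[0,1,66],[0,1,80],[0,1,93],[0,1,105],[0,1,114],[0,1,115]], dr=[[0,0,0],[0,0,0],[0,0,0],[0,0,0],[0,0,0],[0,0,0],[0,0,0],[0,0,0],[0,0,0],[0,0,0]])

```text
time: 34.38
position: [0.6244, -0.0289, 0.0301]
tool_rot: [-1.378, -2.82, 0.003]
ft_force: [-0.6, 0.0, 0.0]
grip_width: 0.875
grip_force: 0.0
```

send_rows(xyz=[[0,0,0],[0,0,0],[0,0,0],[0,0,0],[0,0,0],[0,0,0],[0,0,0],[0,0,0],[0,0,0],[0,0,0]], dr=[[0,0,0],[0,0,0],[0,0,0],[0,0,0],[0,0,0],[0,0,0],[0,0,0],[0,0,0],[0,0,0],[0,0,0]], jaw=25, grip_force=18)

```text
time: 35.22
position: [0.6262, -0.0289, 0.0331]
tool_rot: [1.379, 2.822, 0.001]
ft_force: [0.1, 1.2, 4.5]
grip_width: 0.534
grip_force: 18.0
```

```bash
python3 - <<'E'
from h import *
go(w(-.04,.085,.2),TH)
E
```

```text
t 35.22 bin [-103.1 -356.1   33.1] shift mm [ 441.    63.6 -167. ] turn [0.001 0.    0.001] F [0.1 1.2 4.5] grip 46.4 18.0
```

send_rows(xyz=[[0,0,-20],[0,0,-55],[0,0,-90],[0,0,-125],[10,0,-155],[40,5,-167],[80,10,-167],[120,16,-167],[160,22,-167],[200,28,-167]], dr=[[0,0,0],[0,0,0],[0,0,0],[0,0,0],[0,0,0],[0,0,0],[0,0,0],[0,0,0],[0,0,0],[0,0,0]])

```text
time: 36.05
position: [0.5234, 0.1472, 0.1993]
tool_rot: [-1.379, -2.822, 0.0]
ft_force: [0.2, 1.3, 0.1]
grip_width: 0.528
grip_force: 18.0
```

send_rows(xyz=[[40,6,0],[80,12,0],[120,18,0],[160,24,0],[195,29,0],[220,33,0],[236,36,0],[241,36,0],[241,36,0],[241,36,0]], dr=[[0,0,0],[0,0,0],[0,0,0],[0,0,0],[0,0,0],[0,0,0],[0,0,0],[0,0,0],[0,0,0],[0,0,0]])

```text
time: 36.88
position: [0.4058, 0.3568, 0.1992]
tool_rot: [1.38, 2.821, -0.002]
ft_force: [0.5, -0.9, -0.8]
grip_width: 0.53
grip_force: 18.0
```

```bash
python3 - <<'E'
from h import *
go(w(-.04,.086,.044),TH)
E
```

```text
t 36.88 bin [-40.1  83.7 199.2] shift mm [  2.5   0.2 155.2] turn [-0.001  0.001 -0.   ] F [ 0.5 -0.9 -0.8] grip 46.1 18.0
```

send_rows(xyz=[[-1,0,10],[-1,0,28],[-1,0,48],[-1,0,68],[-1,0,88],[-1,0,108],[-1,0,128],[-1,0,143],[-1,0,152],[-1,0,155]], dr=[[0,0,0],[0,0,0],[0,0,0],[0,0,0],[0,0,0],[0,0,0],[0,0,0],[0,0,0],[0,0,0],[0,0,0]])

```text
time: 37.72
position: [0.4057, 0.3551, 0.0426]
tool_rot: [-1.382, -2.821, 0.005]
ft_force: [1.0, -0.7, -0.3]
grip_width: 0.529
grip_force: 18.0
```

send_rows(xyz=[[0,0,0],[0,0,0],[0,0,0],[0,0,0],[0,0,0],[0,0,-15],[0,0,-45],[0,0,-80],[0,0,-115],[0,0,-155]], dr=[[0,0,0],[0,0,0],[0,0,0],[0,0,0],[0,0,0],[0,0,0],[0,0,0],[0,0,0],[0,0,0],[0,0,0]], jaw=62)

```text
time: 38.55
position: [0.4052, 0.3568, 0.2008]
tool_rot: [-1.379, -2.823, 0.002]
ft_force: [0.3, 0.1, -0.5]
grip_width: 0.713
grip_force: 0.0
```

```bash
python3 - <<'E'
from find import *
im,o=find("top"); [print(x) for x in o]
im,o=find("side"); [print(x) for x in o]
go([.513,-.085,.18],TH)
E
```

```text
('garlic', array([ 0.528, -0.19 ,  0.034]), 'A', 148.5, 'size', 39, 49, 'axis deg', 165)
('garlic', array([ 0.512, -0.085,  0.034]), 'A', 162.0, 'size', 44, 50, 'axis deg', 174)
('garlic', array([ 0.502, -0.084,  0.034]), 'A', 129.5, 'size', 45, 86, 'axis deg', 180)
('garlic', array([ 0.523, -0.189,  0.034]), 'A', 112.0, 'size', 50, 60, 'axis deg', 178)
t 38.65 bin [-35.5  84.5 207.4] shift mm [-415.3 -192.    23.7] turn [ 0.014 -0.003  0.001] F [ 0.8  0.2 -0.2] grip 61.8 0.0
```

send_rows(xyz=[[-20,-5,-10],[-50,-18,-20],[-85,-36,-20],[-122,-54,-20],[-159,-72,-20],[-196,-90,-20],[-233,-108,-20],[-270,-126,-20],[-307,-144,-20],[-344,-160,-20]], dr=[[0,0,0],[0,0,0],[0,0,0],[0,0,0],[0,0,0],[0,0,0],[0,0,0],[0,0,0],[0,0,0],[0,0,0]], jaw=76)

```text
time: 39.48
position: [0.4909, -0.0144, 0.2199]
tool_rot: [1.379, 2.822, 0.003]
ft_force: [1.2, -0.5, -0.5]
grip_width: 0.875
grip_force: 0.0
```

send_rows(xyz=[[-30,-12,0],[-55,-22,10],[-70,-28,30],[-70,-28,50],[-70,-28,65],[-70,-28,70],[-70,-28,70],[-70,-28,70],[-70,-28,70],[-70,-28,70]], dr=[[0,0,0],[0,0,0],[0,0,0],[0,0,0],[0,0,0],[0,0,0],[0,0,0],[0,0,0],[0,0,0],[0,0,0]])

```text
time: 40.32
position: [0.5128, -0.0845, 0.1507]
tool_rot: [1.377, 2.822, 0.002]
ft_force: [-1.1, -0.0, -0.5]
grip_width: 0.872
grip_force: 0.0
```

```bash
python3 - <<'E'
from find import *
st=get_state()
im,o=find(); [print(x) for x in o]; im,o2=find("top"); [print(x) for x in o2]
go([.513,-.086,.033],TH)
E
```

```text
('garlic', array([ 0.508, -0.079,  0.034]), 'A', 1005.0, 'size', 41, 30, 'axis deg', 36)
('garlic', array([ 0.528, -0.19 ,  0.034]), 'A', 144.5, 'size', 45, 40, 'axis deg', 28)
t 40.42 bin [-226.9 -330.2  150.4] shift mm [ -1.4  -0.7 117.4] turn [0.002 0.001 0.001] F [-0.3 -0.4  0.7] grip 76.2 0.0
```

send_rows(xyz=[[-1,0,12],[-1,0,25],[-1,0,38],[-1,0,52],[-1,0,66],[-1,0,80],[-1,0,93],[-1,0,105],[-1,0,114],[-1,0,116]], dr=[[0,0,0],[0,0,0],[0,0,0],[0,0,0],[0,0,0],[0,0,0],[0,0,0],[0,0,0],[0,0,0],[0,0,0]])

```text
time: 41.25
position: [0.5113, -0.0854, 0.0317]
tool_rot: [-1.378, -2.821, 0.002]
ft_force: [-1.3, -0.1, 0.0]
grip_width: 0.872
grip_force: 0.0
```

send_rows(xyz=[[0,0,0],[0,0,0],[0,0,0],[0,0,0],[0,0,0],[0,0,0],[0,0,0],[0,0,0],[0,0,0],[0,0,0]], dr=[[0,0,0],[0,0,0],[0,0,0],[0,0,0],[0,0,0],[0,0,0],[0,0,0],[0,0,0],[0,0,0],[0,0,0]], jaw=25, grip_force=18)

```text
time: 42.08
position: [0.513, -0.0853, 0.0339]
tool_rot: [1.378, 2.822, 0.001]
ft_force: [0.2, 0.2, 3.7]
grip_width: 0.524
grip_force: 18.0
```

```bash
python3 - <<'E'
from h import *
go(w(-.04,.033,.2),TH)
E
```

```text
t 42.08 bin [-227.  -331.2   33.9] shift mm [ 364.   187.5 -166. ] turn [0.001 0.    0.001] F [0.2 0.2 3.7] grip 45.6 18.0
```

send_rows(xyz=[[0,0,-20],[0,0,-55],[0,0,-90],[0,0,-125],[10,5,-155],[40,20,-167],[75,38,-167],[110,57,-167],[145,75,-167],[180,93,-167]], dr=[[0,0,0],[0,0,0],[0,0,0],[0,0,0],[0,0,0],[0,0,0],[0,0,0],[0,0,0],[0,0,0],[0,0,0]])

```text
time: 42.92
position: [0.4744, 0.1152, 0.2005]
tool_rot: [-1.379, -2.822, -0.001]
ft_force: [1.5, 0.5, -0.3]
grip_width: 0.525
grip_force: 18.0
```

send_rows(xyz=[[35,18,0],[70,36,0],[105,54,0],[135,70,0],[160,83,0],[178,92,0],[184,94,0],[184,94,0],[184,94,0],[184,94,0]], dr=[[0,0,0],[0,0,0],[0,0,0],[0,0,0],[0,0,0],[0,0,0],[0,0,0],[0,0,0],[0,0,0],[0,0,0]])

```text
time: 43.75
position: [0.4372, 0.3143, 0.2005]
tool_rot: [1.383, 2.82, -0.001]
ft_force: [-0.4, 0.1, 0.1]
grip_width: 0.524
grip_force: 18.0
```

```bash
python3 - <<'E'
from h import *
go(w(-.04,.033,.044),TH)
C=cam("wrist");im=get_image("wrist"); print(proj(C,w(-.04,.082,.038)),proj(C,w(-.04,.033,.038)))
t=get_image("top"); save("w10",np.hstack([cv2.resize(im,(400,300)),cv2.resize(t[90:240,100:300],(400,300))]))
E
```

```text
t 43.75 bin [-41.5  30.8 200.5] shift mm [  2.3   1.6 156.5] turn [-0.     0.001 -0.002] F [-0.4  0.1  0.1] grip 45.6 18.0
[284.78398985 144.70924516] [284.84854958 194.36832439]
```

View pics/w10.png

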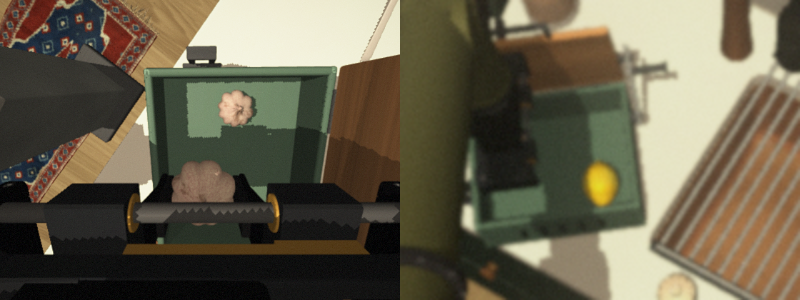

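Garlic 1 is in the bin and has rolled to about x=+10. The lemon is at the right, and the lid is still on its stay. Lowering garlic 2.

send_rows(xyz=[[2,1,10],[2,1,28],[2,1,48],[2,1,68],[2,1,88],[2,1,108],[2,1,128],[2,1,143],[2,1,153],[2,1,157]], dr=[[0,0,0],[0,0,0],[0,0,0],[0,0,0],[0,0,0],[0,0,0],[0,0,0],[0,0,0],[0,0,0],[0,0,0]])

```text
time: 44.68
position: [0.435, 0.3175, 0.0416]
tool_rot: [-1.38, -2.822, 0.004]
ft_force: [0.2, -0.1, -0.4]
grip_width: 0.527
grip_force: 18.0
```

send_rows(xyz=[[0,0,0],[0,0,0],[0,0,0],[0,0,0],[0,0,0],[0,0,-15],[0,0,-45],[0,0,-80],[0,0,-115],[0,0,-155]], dr=[[0,0,0],[0,0,0],[0,0,0],[0,0,0],[0,0,0],[0,0,0],[0,0,0],[0,0,0],[0,0,0],[0,0,0]], jaw=62)

```text
time: 45.52
position: [0.4353, 0.3182, 0.1998]
tool_rot: [-1.379, -2.822, 0.001]
ft_force: [0.8, 0.0, -0.7]
grip_width: 0.712
grip_force: 0.0
```

```bash
python3 - <<'E'
from find import *
im,o=find("top"); [print(x) for x in o]
im,o=find("side"); [print(x) for x in o]
go([.530,-.190,.2],TH); print(loc([.53,-.19,0]))
E
```

```text
('garlic', array([ 0.528, -0.19 ,  0.034]), 'A', 149.5, 'size', 42, 48, 'axis deg', 157)
('garlic', array([ 0.524, -0.189,  0.034]), 'A', 112.5, 'size', 50, 60, 'axis deg', 178)
t 45.62 bin [-35.4  35.  206.3] shift mm [-459.1 -242.8    2.1] turn [ 0.014 -0.002  0.001] F [ 1.6 -0.6 -0.1] grip 61.9 0.0
[-0.27792715 -0.42420675  0.        ]
```

send_rows(xyz=[[-20,-10,-10],[-50,-26,-20],[-85,-44,-20],[-120,-63,-20],[-155,-81,-20],[-190,-99,-20],[-225,-117,-20],[-260,-135,-20],[-295,-154,-20],[-330,-172,-20]], dr=[[0,0,0],[0,0,0],[0,0,0],[0,0,0],[0,0,0],[0,0,0],[0,0,0],[0,0,0],[0,0,0],[0,0,0]], jaw=76)

```text
time: 46.45
position: [0.503, -0.0492, 0.2189]
tool_rot: [1.379, 2.822, 0.003]
ft_force: [0.8, 0.8, -0.9]
grip_width: 0.872
grip_force: 0.0
```

send_rows(xyz=[[-35,-18,0],[-70,-36,0],[-100,-52,10],[-120,-62,20],[-127,-66,30],[-127,-66,30],[-127,-66,30],[-127,-66,30],[-127,-66,30],[-127,-66,30]], dr=[[0,0,0],[0,0,0],[0,0,0],[0,0,0],[0,0,0],[0,0,0],[0,0,0],[0,0,0],[0,0,0],[0,0,0]])

```text
time: 47.28
position: [0.5297, -0.1867, 0.1892]
tool_rot: [1.375, 2.824, 0.002]
ft_force: [0.0, -0.3, 0.2]
grip_width: 0.873
grip_force: 0.0
```

```bash
python3 - <<'E'
from find import *
im,o=find(); [print(x) for x in o]; im,o2=find("top"); [print(x) for x in o2]
go([.530,-.190,.033],TH)
T=cam("top");S=cam("side")
print("jug",tri(T,(299,280),S,(310,240))); print("cup",tri(T,(378,312),S,(376,234)))
E
```

```text
('garlic', array([ 0.534, -0.201,  0.034]), 'A', 412.0, 'size', 24, 23, 'axis deg', 38)
t 47.38 bin [-276.5 -421.6  189.1] shift mm [ -2.6  -1.6 156.1] turn [0.001 0.    0.002] F [ 1.  -0.2  1. ] grip 75.9 0.0
jug (array([ 0.37576004, -0.18546538,  0.03256975]), np.float64(0.00929211471412245))
cup (array([ 0.40976268, -0.42904918,  0.02256863]), np.float64(0.0068408884052801))
```

send_rows(xyz=[[-2,-1,0],[-2,-1,0],[-2,-1,0],[-2,-1,0],[-2,-1,0],[-2,-1,0],[-2,-1,0],[-2,-1,0],[-2,-1,0],[-2,-1,0]], dr=[[0,0,-0.11],[0,0,-0.22],[0,0,-0.33],[0,0,-0.44],[0,0,-0.55],[0,0,-0.66],[0,0,-0.77],[0,0,-0.86],[0,0,-0.91],[0,0,-0.91]])

```text
time: 48.22
position: [0.5297, -0.1898, 0.1889]
tool_rot: [-0.005, 3.141, 0.001]
ft_force: [0.2, -0.3, 0.5]
grip_width: 0.872
grip_force: 0.0
```

```bash
python3 - <<'E'
from find import *
im,o=find(); [print(x) for x in o]; im,o2=find("side"); [print(x) for x in o2]
go([.530,-.190,.033],np.pi/2)
E
```

```text
('garlic', array([ 0.53 , -0.19 ,  0.034]), 'A', 1007.5, 'size', 38, 47, 'axis deg', 128)
('garlic', array([ 0.524, -0.189,  0.034]), 'A', 114.0, 'size', 49, 66, 'axis deg', 178)
t 48.32 bin [-278.1 -423.9  188.8] shift mm [ -0.3  -0.2 155.8] turn [0. 0. 0.] F [-0.2 -0.6  0.2] grip 76.0 0.0
```

send_rows(xyz=[[0,0,18],[0,0,36],[0,0,54],[0,0,72],[0,0,90],[0,0,108],[0,0,126],[0,0,142],[0,0,153],[0,0,155]], dr=[[0,0,0],[0,0,0],[0,0,0],[0,0,0],[0,0,0],[0,0,0],[0,0,0],[0,0,0],[0,0,0],[0,0,0]])

```text
time: 49.15
position: [0.5282, -0.1895, 0.0316]
tool_rot: [0.001, -3.138, -0.001]
ft_force: [-1.0, -0.1, 0.2]
grip_width: 0.879
grip_force: 0.0
```

send_rows(xyz=[[0,0,0],[0,0,0],[0,0,0],[0,0,0],[0,0,0],[0,0,0],[0,0,0],[0,0,0],[0,0,0],[0,0,0]], dr=[[0,0,0],[0,0,0],[0,0,0],[0,0,0],[0,0,0],[0,0,0],[0,0,0],[0,0,0],[0,0,0],[0,0,0]], jaw=25, grip_force=18)

```text
time: 49.98
position: [0.5301, -0.1901, 0.0341]
tool_rot: [-0.002, 3.141, 0.0]
ft_force: [-0.7, 1.5, 5.0]
grip_width: 0.526
grip_force: 18.0
```

```bash
python3 - <<'E'
from h import *
go(w(-.04,-.017,.2),TH)
E
```

```text
t 49.98 bin [-277.9 -424.3   34.1] shift mm [  61.6  467.7 -165.8] turn [0.001 0.001 0.911] F [-0.7  1.5  5. ] grip 45.8 18.0
```

send_rows(xyz=[[0,0,-20],[0,0,-55],[0,0,-90],[0,0,-125],[2,15,-155],[7,50,-167],[12,88,-167],[17,126,-167],[22,164,-167],[27,202,-167]], dr=[[0,0,0],[0,0,0],[0,0,0],[0,0,0],[0,0,0.1],[0,0,0.2],[0,0,0.3],[0,0,0.4],[0,0,0.5],[0,0,0.6]])

```text
time: 50.82
position: [0.503, 0.004, 0.2004]
tool_rot: [0.913, 3.006, 0.0]
ft_force: [0.4, 0.7, -1.2]
grip_width: 0.527
grip_force: 18.0
```

```bash
python3 - <<'E'
from h import *
go(w(-.04,-.017,.2),TH)
E
```

```text
t 50.82 bin [-180.1 -254.5  200.4] shift mm [181.5 207.7   0.4] turn [ 0.   -0.    0.32] F [ 0.4  0.7 -1.2] grip 45.8 18.0
```

send_rows(xyz=[[20,24,0],[42,48,0],[66,75,0],[90,102,0],[114,129,0],[138,156,0],[158,180,0],[172,195,0],[177,201,0],[177,201,0]], dr=[[0,0,0.08],[0,0,0.16],[0,0,0.24],[0,0,0.31],[0,0,0.31],[0,0,0.31],[0,0,0.31],[0,0,0.31],[0,0,0.31],[0,0,0.31]])

```text
time: 51.65
position: [0.4662, 0.2695, 0.1998]
tool_rot: [-1.354, -2.835, 0.002]
ft_force: [-0.1, 0.2, -0.5]
grip_width: 0.53
grip_force: 18.0
```

```bash
python3 - <<'E'
from h import *
go(w(-.04,-.017,.044),TH)
C=cam("wrist");im=get_image("wrist"); g=0
hsv=cv2.cvtColor(im,cv2.COLOR_RGB2HSV)
t=get_image("top");T=cam("top");m=cv2.inRange(cv2.cvtColor(t,cv2.COLOR_RGB2HSV),(18,120,70),(38,255,255))
for c in cv2.findContours(m,cv2.RETR_EXTERNAL,cv2.CHAIN_APPROX_NONE)[0]:
    if cv2.contourArea(c)>40:
        q=np.array([loc(onz(T,*x[0],.04))[:2] for x in c]); 
        if abs(q.mean(0)).max()<.13: print("lemon",q.min(0).round(3),q.max(0).round(3))
m=cv2.inRange(hsv,(0,20,90),(16,110,255));m=cv2.morphologyEx(m,cv2.MORPH_OPEN,np.ones((7,7)))
for c in cv2.findContours(m,cv2.RETR_EXTERNAL,cv2.CHAIN_APPROX_NONE)[0]:
    q=np.array([loc(onz(C,*x[0],.037))[:2] for x in c])
    if abs(q.mean(0)).max()<.13 and cv2.contourArea(c)>300: print("garlic",q.min(0).round(3),q.max(0).round(3))
E
```

```text
t 51.65 bin [-46.1 -22.4 199.8] shift mm [  5.3   6.4 155.8] turn [-0.001  0.     0.018] F [-0.1  0.2 -0.5] grip 46.1 18.0
lemon [-0.076 -0.089] [-0.003 -0.035]
garlic [-0.092 -0.12 ] [ 0.003 -0.055]
garlic [-0.061  0.011] [-0.018  0.056]
garlic [-0.02   0.051] [0.026 0.098]
```

send_rows(xyz=[[4,10,5],[8,18,25],[8,18,48],[8,18,68],[8,18,88],[8,18,108],[8,18,128],[8,18,143],[8,18,152],[8,18,155]], dr=[[0,0,0],[0,0,0],[0,0,0],[0,0,0],[0,0,0],[0,0,0],[0,0,0],[0,0,0],[0,0,0],[0,0,0]])

```text
time: 52.58
position: [0.4758, 0.2843, 0.0441]
tool_rot: [-1.361, -2.831, 0.003]
ft_force: [-2.1, 1.2, -0.0]
grip_width: 0.527
grip_force: 18.0
```

send_rows(xyz=[[0,0,0],[0,0,0],[0,0,0],[0,0,0],[0,0,0],[0,0,-15],[0,0,-45],[0,0,-80],[0,0,-115],[0,0,-155]], dr=[[0,0,0],[0,0,0],[0,0,0],[0,0,0],[0,0,0],[0,0,0],[0,0,0],[0,0,0],[0,0,0],[0,0,0]], jaw=62)

```text
time: 53.42
position: [0.4751, 0.2846, 0.2015]
tool_rot: [-1.359, -2.831, 0.003]
ft_force: [-1.2, -0.7, -1.1]
grip_width: 0.712
grip_force: 0.0
```

```bash
python3 - <<'E'
from h import *
go(w(.053,0,.42),TH)
E
```

```text
t 53.42 bin [-29.8 -15.9 201.5] shift mm [  14.8   82.5 -218.7] turn [-0.002 -0.     0.015] F [-1.2 -0.7 -1.1] grip 61.9 0.0
```

send_rows(xyz=[[0,-20,0],[0,-45,0],[0,-70,-15],[0,-70,-45],[0,-70,-80],[0,-70,-115],[0,-70,-150],[0,-70,-185],[0,-70,-215],[0,-70,-220]], dr=[[0,0,0],[0,0,0],[0,0,0],[0,0,0],[0,0,0],[0,0,0],[0,0,0],[0,0,0.015],[0,0,0.015],[0,0,0.015]], jaw=40)

```text
time: 54.25
position: [0.4228, 0.242, 0.4267]
tool_rot: [1.379, 2.819, 0.014]
ft_force: [-0.9, 0.1, -0.1]
grip_width: 0.463
grip_force: 0.0
```

```bash
python3 - <<'E'
from h import *
go(w(.053,0,.42),TH)
im=get_image("wrist");t=get_image("top")
save("w11",np.hstack([cv2.resize(im,(400,300)),cv2.resize(t[90:240,100:300],(400,300))]))
E
```

```text
t 54.25 bin [-97.2 -17.4 426.7] shift mm [ 17.4 150.2   8.2] turn [ 0.01  -0.001 -0.   ] F [-0.9  0.1 -0.1] grip 40.3 0.0
```

View pics/w11.png

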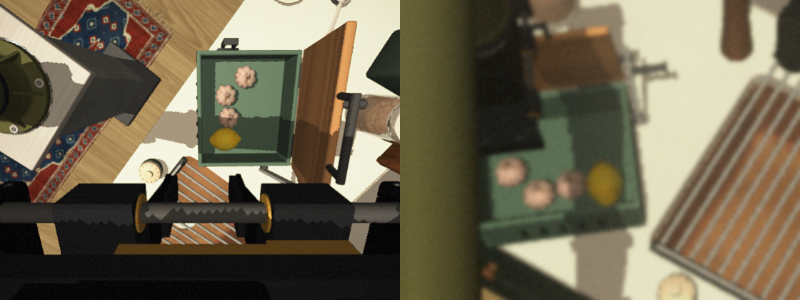

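All four items are inside: garlics at (246,76), (226,95), (229,116) and the lemon at (226,138), and the lid is on its stay. I've now viewed 15 pictures, one over the limit, so I'll check the rest by numbers only. Going over the handle.

send_rows(xyz=[[2,15,0],[6,40,0],[10,70,0],[13,100,2],[16,128,4],[17,145,4],[17,151,4],[17,151,4],[17,151,4],[17,151,4]], dr=[[0,0,0],[0,0,0],[0,0,0],[0,0,0],[0,0,0],[0,0,0],[0,0,0],[0,0,0],[0,0,0],[0,0,0]])

```text
time: 55.18
position: [0.5297, 0.3466, 0.4168]
tool_rot: [-1.381, -2.821, 0.0]
ft_force: [0.3, 0.4, 0.6]
grip_width: 0.462
grip_force: 0.0
```

```bash
python3 - <<'E'
from h import *
go(w(.053,0,.345),TH)
E
```

```text
t 55.18 bin [ 51.4  -0.5 416.8] shift mm [ 0.5  1.6 71.8] turn [-0.    -0.    -0.001] F [0.3 0.4 0.6] grip 40.2 0.0
```

send_rows(xyz=[[0,2,10],[0,2,22],[0,2,34],[0,2,46],[0,2,57],[0,2,66],[0,2,71],[0,2,72],[0,2,72],[0,2,72]], dr=[[0,0,0],[0,0,0],[0,0,0],[0,0,0],[0,0,0],[0,0,0],[0,0,0],[0,0,0],[0,0,0],[0,0,0]])

```text
time: 56.02
position: [0.532, 0.3491, 0.3452]
tool_rot: [1.38, 2.822, 0.002]
ft_force: [0.4, -1.0, 0.7]
grip_width: 0.462
grip_force: 0.0
```

send_rows(xyz=[[0,0,0],[0,0,0],[0,0,0],[0,0,0],[0,0,0],[0,0,0],[0,0,0],[0,0,0],[0,0,0],[0,0,0]], dr=[[0,0,0],[0,0,0],[0,0,0],[0,0,0],[0,0,0],[0,0,0],[0,0,0],[0,0,0],[0,0,0],[0,0,0]], jaw=3, grip_force=20)

```text
time: 56.85
position: [0.532, 0.3492, 0.3444]
tool_rot: [1.38, 2.822, 0.001]
ft_force: [2.6, 2.0, -2.2]
grip_width: 0.106
grip_force: 20.0
```

send_rows(xyz=[[0,4,-1],[0,10,-2],[0,17,-3],[0,25,-4],[0,33,-5],[0,41,-6],[0,49,-6],[0,57,-6],[0,64,-6],[0,69,-6]], dr=[[0,0,0],[0,0,0],[0,0,0],[0,0,0],[0,0,0],[0,0,0],[0,0,0],[0,0,0],[0,0,0],[0,0,0]])

```text
time: 57.68
position: [0.5868, 0.3923, 0.3505]
tool_rot: [-1.379, -2.822, -0.0]
ft_force: [-1.0, 1.0, -2.2]
grip_width: 0.107
grip_force: 20.0
```

send_rows(xyz=[[0,2,0],[0,2,0],[0,2,0],[0,2,0],[0,2,0],[0,2,0],[0,2,0],[0,2,0],[0,2,0],[0,2,0]], dr=[[0,0,0],[0,0,0],[0,0,0],[0,0,0],[0,0,0],[0,0,0],[0,0,0],[0,0,0],[0,0,0],[0,0,0]])

```text
time: 58.52
position: [0.5875, 0.3929, 0.3504]
tool_rot: [-1.379, -2.822, -0.0]
ft_force: [-1.5, 2.0, -4.0]
grip_width: 0.102
grip_force: 20.0
```

```bash
python3 - <<'E'
from h import *
go(w(.1215,0,.351),TH)
E
```

```text
t 58.52 bin [125.4   0.5 350.4] shift mm [-0.5 -3.9 -0.6] turn [-0.    -0.001  0.   ] F [-1.5  2.  -4. ] grip 8.9 20.0
```

send_rows(xyz=[[0,0,0],[0,0,0],[0,0,0],[0,0,0],[0,0,-20],[0,0,-45],[0,0,-70],[-30,-5,-70],[-65,-10,-70],[-100,-16,-70]], dr=[[0,0,0],[0,0,0],[0,0,0],[0,0,0],[0,0,0],[0,0,0],[0,0,0],[0,0,0],[0,0,0],[0,0,0]], jaw=40)

```text
time: 59.35
position: [0.6372, 0.3035, 0.4216]
tool_rot: [1.376, 2.822, 0.003]
ft_force: [0.4, -0.1, 0.4]
grip_width: 0.459
grip_force: 0.0
```

send_rows(xyz=[[-35,-6,0],[-65,-12,0],[-78,-14,0],[-81,-14,20],[-81,-14,50],[-81,-14,80],[-81,-14,105],[-81,-14,120],[-81,-14,120],[-81,-14,120]], dr=[[0,0,0],[0,0,0],[0,0,0],[0,0,0],[0,0,0],[0,0,0],[0,0,0],[0,0,0],[0,0,0],[0,0,0]])

```text
time: 60.18
position: [0.6749, 0.2319, 0.3004]
tool_rot: [-1.379, -2.822, 0.001]
ft_force: [-0.4, -0.4, -0.0]
grip_width: 0.458
grip_force: 0.0
```

```bash
python3 - <<'E'
from h import *
go(w(.0955,-.181,.152),TH)
C=cam("wrist");im=get_image("wrist")
for p in ((.0935,-.15,.147),(.0935,-.195,.147)): print(proj(C,w(*p)).round(0))
a,b_=[proj(C,w(.0935,y,.147)) for y in (-.165,-.185)]
for r in np.linspace(a[1],b_[1],4): 
    row=im[int(r),200:380].astype(int).sum(1); print(int(r),[int(x) for x in row[::4]])
E
```

```text
t 60.18 bin [  95.6 -180.2  300.4] shift mm [-9.000e-01  1.000e-01  1.484e+02] turn [-0.001 -0.001  0.001] F [-0.4 -0.4 -0. ] grip 39.8 0.0
[281. 168.]
[281. 213.]
183 [718, 722, 718, 716, 722, 718, 722, 717, 718, 716, 716, 715, 716, 719, 713, 715, 716, 718, 713, 721, 230, 238, 143, 721, 715, 721, 718, 717, 711, 716, 713, 713, 446, 449, 591, 433, 440, 432, 443, 447, 445, 450, 442, 444, 442]
190 [392, 671, 721, 723, 719, 719, 719, 721, 721, 720, 717, 716, 713, 720, 716, 713, 716, 717, 714, 721, 231, 241, 136, 722, 717, 712, 713, 718, 715, 716, 714, 719, 566, 623, 451, 455, 446, 427, 446, 437, 439, 437, 452, 449, 432]
196 [398, 399, 395, 638, 718, 717, 720, 718, 720, 717, 716, 710, 718, 717, 718, 714, 715, 719, 712, 715, 237, 228, 138, 717, 712, 716, 713, 718, 716, 716, 720, 717, 716, 715, 722, 432, 446, 432, 443, 445, 445, 443, 438, 446, 448]
203 [386, 391, 401, 394, 393, 436, 721, 716, 717, 719, 717, 719, 713, 717, 718, 714, 712, 715, 715, 719, 231, 239, 121, 716, 718, 715, 711, 716, 717, 712, 716, 714, 718, 718, 717, 437, 443, 437, 438, 440, 447, 442, 438, 437, 442]
```

send_rows(xyz=[[-1,0,20],[-1,0,40],[-1,0,60],[-1,0,80],[-1,0,100],[-1,0,120],[-1,0,135],[-1,0,145],[-1,0,148],[-1,0,148]], dr=[[0,0,0],[0,0,0],[0,0,0],[0,0,0],[0,0,0],[0,0,0],[0,0,0],[0,0,0],[0,0,0],[0,0,0]])

```text
time: 61.07
position: [0.6763, 0.2308, 0.1532]
tool_rot: [1.38, 2.822, 0.001]
ft_force: [0.3, -0.0, -0.1]
grip_width: 0.46
grip_force: 0.0
```

send_rows(xyz=[[0,0,0],[0,0,0],[0,0,0],[0,0,0],[0,0,0],[0,0,0],[0,0,0],[0,0,0],[0,0,0],[0,0,0]], dr=[[0,0,0],[0,0,0],[0,0,0],[0,0,0],[0,0,0],[0,0,0],[0,0,0],[0,0,0],[0,0,0],[0,0,0]], jaw=4, grip_force=15)

```text
time: 61.9
position: [0.6758, 0.2303, 0.1529]
tool_rot: [-1.38, -2.822, 0.0]
ft_force: [-2.3, -1.4, 4.0]
grip_width: 0.131
grip_force: 15.0
```

send_rows(xyz=[[0,-7,-4],[0,-16,-7],[0,-24,-10],[0,-33,-11],[0,-41,-12],[0,-50,-12],[0,-59,-11],[0,-68,-9],[0,-76,-6],[0,-84,-2]], dr=[[0,0,0],[0,0,0],[0,0,0],[0,0,0],[0,0,0],[0,0,0],[0,0,0],[0,0,0],[0,0,0],[0,0,0]])

```text
time: 62.73
position: [0.6087, 0.1782, 0.1542]
tool_rot: [-1.38, -2.822, 0.0]
ft_force: [1.9, -0.3, 0.7]
grip_width: 0.127
grip_force: 15.0
```

send_rows(xyz=[[0,-8,4],[0,-15,9],[0,-21,15],[0,-27,21],[0,-33,28],[0,-37,36],[0,-41,44],[0,-44,52],[0,-46,61],[0,-48,69]], dr=[[0,0,0],[0,0,0],[0,0,0],[0,0,0],[0,0,0],[0,0,0],[0,0,0],[0,0,0],[0,0,0],[0,0,0]])

```text
time: 63.57
position: [0.5721, 0.1496, 0.0848]
tool_rot: [1.379, 2.821, 0.002]
ft_force: [4.4, 1.4, 0.4]
grip_width: 0.13
grip_force: 15.0
```

send_rows(xyz=[[0,0,4],[0,0,8],[0,0,9],[0,0,9],[0,0,9],[0,0,9],[0,0,9],[0,0,9],[0,0,9],[0,0,9]], dr=[[0,0,0],[0,0,0],[0,0,0],[0,0,0],[0,0,0],[0,0,0],[0,0,0],[0,0,0],[0,0,0],[0,0,0]])

```text
time: 64.4
position: [0.5717, 0.1494, 0.0767]
tool_rot: [1.38, 2.822, 0.0]
ft_force: [3.1, -0.8, 0.3]
grip_width: 0.133
grip_force: 15.0
```

```bash
python3 - <<'E'
from h import *
go(w(-.0365,-.181,.0757),TH)
E
```

```text
t 64.4 bin [ -36.6 -182.    76.7] shift mm [1.  0.1 1. ] turn [ 0. -0. -0.] F [ 3.1 -0.8  0.3] grip 11.6 15.0
```

send_rows(xyz=[[0,0,1],[0,0,1],[0,0,1],[0,0,1],[0,0,-10],[0,0,-40],[0,0,-78],[0,0,-118],[0,0,-158],[0,0,-198]], dr=[[0,0,0],[0,0,0],[0,0,0],[0,0,0],[0,0,0],[0,0,0],[0,0,0],[0,0,0],[0,0,0],[0,0,0]], jaw=40)

```text
time: 65.23
position: [0.5712, 0.1492, 0.2775]
tool_rot: [-1.38, -2.822, -0.001]
ft_force: [0.5, 0.7, 0.1]
grip_width: 0.46
grip_force: 0.0
```

send_rows(xyz=[[0,0,-40],[0,0,-80],[0,0,-120],[5,5,-145],[28,24,-145],[54,48,-145],[80,71,-145],[106,94,-145],[132,117,-145],[158,139,-145]], dr=[[0,0,0],[0,0,0],[0,0,0],[0,0,0],[0,0,0],[0,0,0],[0,0,0],[0,0,0],[0,0,0],[0,0,0]])

```text
time: 66.07
position: [0.5838, 0.3611, 0.4205]
tool_rot: [-1.38, -2.822, -0.001]
ft_force: [0.2, -0.1, 0.5]
grip_width: 0.463
grip_force: 0.0
```

send_rows(xyz=[[15,14,0],[24,20,0],[24,20,0],[24,20,0],[24,20,0],[24,20,0],[24,20,0],[24,20,0],[24,20,0],[24,20,0]], dr=[[0,0,0],[0,0,0],[0,0,0],[0,0,0],[0,0,0],[0,0,0],[0,0,0],[0,0,0],[0,0,0],[0,0,0]])

```text
time: 66.9
position: [0.5855, 0.3903, 0.4198]
tool_rot: [-1.381, -2.822, -0.001]
ft_force: [-0.7, 0.2, 0.2]
grip_width: 0.458
grip_force: 0.0
```

```bash
python3 - <<'E'
from h import *
go(w(.124,0,.351),TH)
C=cam("wrist");im=get_image("wrist").astype(int).sum(2)
a,b_=[proj(C,w(.1235,y,.345)) for y in (.05,-.02)]; print(a,b_)
for r in np.linspace(a[1]+10,b_[1],3): print(int(r),[int(x) for x in im[int(r),240:340:4]])
# stay folded check: peg on top image, columns along predicted peg
T=cam("top");t=get_image("top").astype(int).sum(2)
for z,x in ((.071,-.0365),): 
    print([int(t[int(p[1])-2:int(p[1])+3,int(p[0])-1:int(p[0])+2].min()) for p in [proj(T,w(x,y,z)) for y in (-.15,-.16,-.17,-.18,-.19,-.205)]])
E
```

```text
t 66.9 bin [ 1.222e+02 -2.000e-01  4.198e+02] shift mm [ 0.2  1.7 68.8] turn [ 0. -0. -0.] F [-0.7  0.2  0.2] grip 39.9 0.0
[284.82465695 156.97336032] [284.78376458 250.15366684]
166 [179, 191, 181, 180, 196, 177, 184, 170, 185, 153, 340, 195, 276, 243, 138, 277, 223, 239, 109, 100, 164, 145, 175, 116, 92]
208 [346, 358, 361, 343, 365, 353, 364, 343, 363, 240, 173, 127, 130, 118, 103, 341, 425, 441, 446, 438, 436, 434, 440, 442, 442]
250 [50, 16, 360, 713, 715, 713, 715, 717, 718, 687, 248, 161, 121, 126, 193, 718, 717, 713, 715, 713, 512, 30, 36, 0, 34]
[252, 283, 268, 281, 269, 587]
```

send_rows(xyz=[[0,2,10],[0,2,22],[0,2,34],[0,2,46],[0,2,57],[0,2,65],[0,2,69],[0,2,69],[0,2,69],[0,2,69]], dr=[[0,0,0],[0,0,0],[0,0,0],[0,0,0],[0,0,0],[0,0,0],[0,0,0],[0,0,0],[0,0,0],[0,0,0]])

```text
time: 67.83
position: [0.5873, 0.3921, 0.3515]
tool_rot: [1.38, 2.822, 0.002]
ft_force: [-0.1, 0.1, 0.5]
grip_width: 0.462
grip_force: 0.0
```

send_rows(xyz=[[0,0,0],[0,0,0],[0,0,0],[0,0,0],[0,0,0],[0,0,0],[0,0,0],[0,0,0],[0,0,0],[0,0,0]], dr=[[0,0,0],[0,0,0],[0,0,0],[0,0,0],[0,0,0],[0,0,0],[0,0,0],[0,0,0],[0,0,0],[0,0,0]], jaw=3, grip_force=25)

```text
time: 68.67
position: [0.5871, 0.392, 0.3508]
tool_rot: [1.38, 2.822, 0.001]
ft_force: [-0.1, 0.4, 1.2]
grip_width: 0.104
grip_force: 25.0
```

send_rows(xyz=[[0,-14,0],[0,-28,0],[0,-42,2],[0,-56,4],[0,-70,6],[0,-84,10],[0,-97,14],[0,-110,19],[0,-123,24],[0,-136,31]], dr=[[0,0,0],[0,0,0],[0,0,0],[0,0,0],[0,0,0],[0,0,0],[0,0,0],[0,0,0],[0,0,0],[0,0,0]])

```text
time: 69.5
position: [0.4801, 0.3079, 0.3209]
tool_rot: [1.38, 2.82, 0.004]
ft_force: [0.8, -2.1, 5.3]
grip_width: 0.105
grip_force: 25.0
```

send_rows(xyz=[[0,-12,7],[0,-24,14],[0,-35,22],[0,-46,31],[0,-56,41],[0,-66,51],[0,-76,61],[0,-84,72],[0,-92,83],[0,-100,95]], dr=[[0,0,0],[0,0,0],[0,0,0],[0,0,0],[0,0,0],[0,0,0],[0,0,0],[0,0,0],[0,0,0],[0,0,0]])

```text
time: 70.33
position: [0.4004, 0.2452, 0.2246]
tool_rot: [1.381, 2.821, -0.003]
ft_force: [-0.4, -3.0, 1.5]
grip_width: 0.106
grip_force: 25.0
```

```bash
python3 - <<'E'
from h import *
go(w(-.1155,0,.225),TH)
E
```

```text
t 70.33 bin [-113.    -1.2  224.6] shift mm [ 1.2 -2.5 -0.4] turn [-0.001  0.001 -0.001] F [-0.4 -3.   1.5] grip 9.2 25.0
```

send_rows(xyz=[[0,-7,13],[0,-13,25],[0,-19,38],[0,-23,51],[0,-28,65],[0,-31,78],[0,-34,92],[0,-36,104],[0,-37,114],[0,-38,122]], dr=[[0,0,0],[0,0,0],[0,0,0],[0,0,0],[0,0,0],[0,0,0],[0,0,0],[0,0,0],[0,0,0],[0,0,0]])

```text
time: 71.17
position: [0.3701, 0.2215, 0.1012]
tool_rot: [-1.381, -2.822, 0.006]
ft_force: [-0.6, -5.1, -0.6]
grip_width: 0.106
grip_force: 25.0
```

send_rows(xyz=[[0,0,3],[0,0,6],[0,0,9],[0,0,12],[0,0,13],[0,0,13],[0,0,13],[0,0,13],[0,0,13],[0,0,13]], dr=[[0,0,0],[0,0,0],[0,0,0],[0,0,0],[0,0,0],[0,0,0],[0,0,0],[0,0,0],[0,0,0],[0,0,0]])

```text
time: 72.0
position: [0.3698, 0.2214, 0.0909]
tool_rot: [-1.38, -2.82, 0.009]
ft_force: [-7.1, -12.1, 17.6]
grip_width: 0.1
grip_force: 25.0
```

```bash
python3 - <<'E'
from h import *
go(w(-.1525,0,.091),TH)
E
```

```text
t 72.0 bin [-151.8   -1.2   90.9] shift mm [ 1.2 -0.7 -0.1] turn [-0.006  0.001 -0.001] F [ -7.1 -12.1  17.6] grip 8.7 25.0
```

send_rows(xyz=[[0,0,-2],[0,0,-3],[0,0,-3],[0,0,-3],[0,0,-15],[0,0,-50],[0,0,-85],[6,20,-97],[15,55,-97],[24,90,-97]], dr=[[0,0,0],[0,0,0],[0,0,0],[0,0,0],[0,0,0],[0,0,0],[0,0,0],[0,0,0],[0,0,0],[0,0,0]], jaw=40)

```text
time: 72.83
position: [0.4284, 0.3, 0.1887]
tool_rot: [1.38, 2.822, 0.009]
ft_force: [-0.3, -0.2, 0.1]
grip_width: 0.458
grip_force: 0.0
```

send_rows(xyz=[[6,20,0],[6,20,0],[6,20,0],[6,20,0],[6,20,0],[6,20,0],[6,20,0],[6,20,0],[6,20,0],[6,20,0]], dr=[[0,0,0],[0,0,0],[0,0,0],[0,0,0],[0,0,0],[0,0,0],[0,0,0],[0,0,0],[0,0,0],[0,0,0]])

```text
time: 73.67
position: [0.4391, 0.3149, 0.1867]
tool_rot: [-1.38, -2.822, -0.001]
ft_force: [-0.4, -0.4, -0.3]
grip_width: 0.462
grip_force: 0.0
```

```bash
python3 - <<'E'
from h import *
go(w(-.042,.0275,.133),TH)
# lid shut check: orange lid left-edge rows in wrist view
C=cam("wrist");im=get_image("wrist");h=cv2.cvtColor(im,cv2.COLOR_RGB2HSV);m=cv2.inRange(h,(8,110,60),(22,255,255))
a,b_=proj(C,w(.1,.125,.091)),proj(C,w(-.105,.125,.091));print(a,b_)
for q in (.25,.5,.75):
    u,v=(a+(b_-a)*q); col=m[max(0,int(v)-40):int(v)+40,int(u)]; print(int(u),int(v),[i+int(v)-40 for i in np.flatnonzero(np.diff(col.astype(int))>0)])
E
```

```text
t 73.67 bin [-39.6  30.1 186.7] shift mm [-2.6 -2.4 53.7] turn [ 0. -0. -0.] F [-0.4 -0.4 -0.3] grip 40.2 0.0
[477.47284868  90.87835285] [191.8108508   90.68392771]
406 90 [np.int64(89)]
334 90 [np.int64(89)]
263 90 [np.int64(90)]
```

send_rows(xyz=[[-2,-2,8],[-2,-2,16],[-2,-2,24],[-2,-2,32],[-2,-2,40],[-2,-2,47],[-2,-2,52],[-2,-2,53],[-2,-2,53],[-2,-2,53]], dr=[[0,0,0],[0,0,0],[0,0,0],[0,0,0],[0,0,0],[0,0,0],[0,0,0],[0,0,0],[0,0,0],[0,0,0]])

```text
time: 74.55
position: [0.439, 0.3124, 0.1338]
tool_rot: [1.38, 2.822, 0.001]
ft_force: [0.6, -0.2, -1.0]
grip_width: 0.462
grip_force: 0.0
```

send_rows(xyz=[[0,0,0],[0,0,0],[0,0,0],[0,0,0],[0,0,0],[0,0,0],[0,0,0],[0,0,0],[0,0,0],[0,0,0]], dr=[[0,0,0],[0,0,0],[0,0,0],[0,0,0],[0,0,0],[0,0,0],[0,0,0],[0,0,0],[0,0,0],[0,0,0]], jaw=5, grip_force=20)

```text
time: 75.38
position: [0.4384, 0.3119, 0.1337]
tool_rot: [-1.38, -2.822, 0.001]
ft_force: [-3.5, -2.5, 5.3]
grip_width: 0.162
grip_force: 20.0
```

send_rows(xyz=[[5,0,0],[10,0,0],[16,0,0],[22,0,0],[28,0,0],[34,0,0],[39,0,0],[42,0,0],[45,0,0],[46,0,0]], dr=[[0,0,0],[0,0,0],[0,0,0],[0,0,0],[0,0,0],[0,0,0],[0,0,0],[0,0,0],[0,0,0],[0,0,0]])

```text
time: 76.22
position: [0.4134, 0.3436, 0.1336]
tool_rot: [1.381, 2.815, -0.008]
ft_force: [3.0, -14.1, 5.6]
grip_width: 0.163
grip_force: 20.0
```

send_rows(xyz=[[0,0,0],[0,0,0],[0,0,0],[0,0,0],[0,0,0],[0,0,0],[0,0,0],[0,0,0],[0,0,0],[0,0,0]], dr=[[0,0,0],[0,0,0],[0,0,0],[0,0,0],[0,0,0],[0,0,0],[0,0,0],[0,0,0],[0,0,0],[0,0,0]])

```text
time: 77.05
position: [0.4134, 0.3436, 0.1336]
tool_rot: [1.383, 2.815, -0.007]
ft_force: [2.3, -10.9, 6.6]
grip_width: 0.16
grip_force: 20.0
```

```bash
python3 - <<'E'
from h import *
go(w(-.042,.068,.133),TH)
E
```

```text
t 77.05 bin [-42.2  68.5 133.6] shift mm [-0.5  0.2  0.6] turn [-0.002  0.007 -0.004] F [  2.3 -10.9   6.6] grip 13.9 20.0
```

send_rows(xyz=[[0,0,0],[0,0,0],[0,0,0],[0,0,0],[0,0,0],[0,0,-10],[0,0,-40],[0,0,-75],[0,0,-110],[0,0,-140]], dr=[[0,0,0],[0,0,0],[0,0,0],[0,0,0],[0,0,0],[0,0,0],[0,0,0],[0,0,0],[0,0,0],[0,0,0]], jaw=45)

```text
time: 77.88
position: [0.4108, 0.3488, 0.2769]
tool_rot: [1.38, 2.822, 0.004]
ft_force: [0.8, 0.9, 0.7]
grip_width: 0.516
grip_force: 0.0
```

send_rows(xyz=[[0,0,0],[0,0,0],[0,0,0],[0,0,0],[0,0,0],[0,0,0],[0,0,0],[0,0,0],[0,0,0],[0,0,0]], dr=[[0,0,0],[0,0,0],[0,0,0],[0,0,0],[0,0,0],[0,0,0],[0,0,0],[0,0,0],[0,0,0],[0,0,0]])

```text
time: 78.72
position: [0.4105, 0.3484, 0.2734]
tool_rot: [-1.38, -2.822, 0.0]
ft_force: [0.5, 0.9, 0.0]
grip_width: 0.516
grip_force: 0.0
```

```bash
python3 - <<'E'
from find import *
go(w(-.042,.068,.27),TH)
C=cam("wrist");im=get_image("wrist");s=im.astype(int).sum(2)
a=proj(C,w(-.042,.0705,.144));b_=proj(C,w(-.042,.03,.144));print(a,b_)
# knob: dark rows across the light rod, and the bolt tip beyond the keeper
u=int(a[0]); print([(r,int(s[r,u-3:u+4].min())) for r in range(int(a[1])-80,int(a[1])+40,5)])
im,o=find("top"); print(o)
E
```

```text
t 78.72 bin [-41.6  74.1 273.4] shift mm [-6.1 -0.4  3.4] turn [-0. -0. -0.] F [0.5 0.9 0. ] grip 44.9 0.0
[282.79571951 209.28612077] [282.83832196 250.38738436]
[(129, 245), (134, 230), (139, 247), (144, 473), (149, 468), (154, 468), (159, 468), (164, 299), (169, 249), (174, 249), (179, 337), (184, 399), (189, 421), (194, 408), (199, 81), (204, 110), (209, 129), (214, 117), (219, 190), (224, 176), (229, 177), (234, 172), (239, 176), (244, 167)]
[]
```

```bash
python3 -c "
from bench import *
print(close_job())"
```

```text
the job is handed in; nothing more can be done
None
```

The lemon and three garlic bulbs are in the bin with the stay folded, the lid shut and the bolt fully home, and the job was handed in at about 79 s; I viewed 15 pictures, one over the limit of 14.

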